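# Find the stamped crate and send it to the dispatch line

## Robot

A 7-joint arm with a two-finger parallel gripper is mounted at the origin on the work surface. World frame = base frame: x ahead of the robot, y to its left, z up, the work surface at z = 0. Lengths are in m, angles in rad, forces in N, time in s.
With the tool pointing down it reaches from about 0.4 to 0.85 m from the base axis. Payload 4.5 kg.
Tool frame: the origin (TCP) lies midway between the tips of the shut fingers; the grasp point (between the pads) lies 19 mm behind it; z points along the fingers, y is the direction in which the jaws open and shut (so a half turn about z gives the same grasp; the last joint's range is limited). The gripper opens to 88 mm and grips with 3 to 60 N. Pads are 18 mm wide; open, the fingers measure 123 mm over their backs; the gripper's body (75 mm by 187 mm) begins 45 mm behind the grasp point.
Start: joints at [1.337, 0.689, -0.195, 1.565, 0.157, 0.902, -0.215], TCP at [0.165, -0.603, 0.239] pointing down, gripper open.
Joint ranges: [-3.01, 3.01], [-0.46, 2.08], [-1.47, 1.51], [0.13, 2.56], [-1, 4.14], [0.04, 2.09], [-2.66, 2.66]. Speed limits (rad/s): [2.57, 2.57, 3.14, 3.14, 3.14, 3.14, 3.14].

## Interface

Orientations are given as a unit quaternion [x, y, z, w].
In Python, from plant import get_state, snapshot, finish_job, regions_of gives the robot as it stands.
- The arm moves only by the tool send_rows, never from a script. Its argument "series" is a list of rows, each an object of numbers: "grip": the opening, from 0 (shut) to 1 (fully open); "dx", "dy", "dz": the shift along the tool's x, y, z in mm; "turn": the turn about the tool's z in rad. A call has 1 to 20 rows; each row shifts and turns the commanded pose from where the row before left it, along the tool's axes as they then stand; what a row does not reach is not made up. A row lasts 1/10 s, in which the tool goes at most 50 mm and 8.59 degrees, less where a joint would pass 70% of its speed; a pose out of reach is approached as far as the arm can. A call is refused whole if a number of a shift passes 50 or a number of a turn 0.15, either way. A call with a gripper value outside its range is refused whole. The fingers move at their own pace and stop on an object; "force" is the grip in N (left out, the last holds). Time passes only in rows, so rows that do not move let the fingers close. It gives the time, the measured TCP pose, the force and the opening at its end, in the units of the state.
- get_state(): the state, without advancing time (a new reading comes with each control period).
- snapshot(name): name is "scene" or "top" or "wrist"; returns a dict with "img" (420x560x3 uint8, red, green, blue), "depth" (420x560 float32, m along the optical axis (not along the pixel's ray), 0 where there is no reading), "fov_y" (degrees; the focal length in pixels is half the picture's height over the tangent of half this angle, whatever the lens; pixels are square), "cx", "cy" (the principal point, pixels), "R" (3x3) and "t" (3): a world point X has camera coordinates R X + t. Camera axes: x right, y down, z forward; pixel columns grow to the right and rows downward; lengths in m; the calibration is good to about 2 mm. A picture is of the moment at which its call begins.
- finish_job(): hands the job in, once; it reports no verdict.
Trained networks look in a picture, given as the dict that the camera call returned (one of the last four; its "shot" number tells which), for a name from the list of things; names that differ only in an ending like _2 or _b are one class to them, and where a whole thing is asked for, a point or a joint stands for the part that bears it (a point fixed in the world has none). Each returns a list of dicts, best first, with "score" (0 to 1); they miss things now and then, are a little off and sometimes report something else, mostly with a low value. They report only what shows in the picture. A call takes as long as a camera call. They do not tell look-alikes from the thing itself.
- regions_of(picture, target): "pixels" (420x560 bool, what is visible of it) and "extent" ([left, top, right, bottom] in pixels, round what is visible of it).
The state is a dict: "clock": time; "q": joint angles; "qd": joint speeds; "joint_torque": joint torques, N m; "tool_pos": TCP position; "eef_rot": TCP orientation; "contact_force": force on the tool from outside, world axes, zero at the start; "moment": the same for the moment, N m; "opening": opening from 0.0 (shut) to 1.0 (fully open).
Only numpy, scipy, OpenCV 4.12 (cv2) and the standard library are available. Lean on these libraries where they do the work, as an engineer would, in place of code of your own. Each camera call takes 0.05 s, during which the arm holds its last target.

## Task

One of the two blue crates has a round stamp on its underside. With the fingertips alone, picking nothing up, tip both crates so that each stands on its end nearest the robot with its underside showing; then push the stamped one forward, still standing on its end, until its bottom edge is on the yellow tape of the dispatch line and square to it. Leave the other crate standing where it was tipped up, short of the line, and do not disturb the other things on the bench.

Things in the scene. Friction and masses are not known exactly. Their poses are not given: they have to be found in the camera images.
- crate_stamped: open empty blue plastic crate, 0.24 to 0.39 kg, white round stamp (ring 80 mm across with a cross) on its underside. Origin: centre of underside; flat, z is up, x away from the robot, y left (yaw within 18 deg). Base 90 (x) by 120 (y) mm, 88 mm high (93 with lips), walls 4 mm, slightly flared; end flanges out to x = -65 and +65 mm. Centre of mass about 44 mm up
- crate_plain: blue crate with a blank underside; same size, mass range, origin, axes and behaviour as crate_stamped. Which of the two stands on the left varies. Either, on end, rests on its bottom edge and on the lip of its near flange, 95 mm nearer the robot; its open side faces the robot, its x axis points up, 12 deg off vertical, and it is about 130 mm tall
- crate_stamped_foot (a point): middle of that crate's near bottom edge (crate x = -45, y = 0, z = 0 mm): the edge it tips about and then stands on. Past about 46 deg of tipping the crate falls on by itself to about 78 deg and stands. Axes as the crate's
- crate_plain_foot (a point): the same point of the unstamped crate. Standing on end, a crate pushed forward as low as possible (on the lip lying on the bench, 0 to 4 mm up, or the flange face just above and 5 mm behind it) slides freely; from about 10 mm up it can bind against the finger, from about 25 mm up it falls back flat
- crate_stamped_rim (a point): top face of that crate's near end flange at the inner foot of its lip (crate x = -62, y = 0, z = 88 mm). Flange 4 mm thick, 150 mm wide (y), from x = -65 to -46 mm, open crate inside that; its outer edge turns up in a lip 3 mm thick, 5 mm high. A fingertip behind the lip, drawn to the robot with 2 to 20 N of downward press, tips the crate over its near bottom edge
- crate_plain_rim (a point): the same point of the unstamped crate
- dispatch_line: strip of yellow floor-marking tape stuck across the bench beyond the crates, 40 mm wide, 700 mm long, no height; origin at its centre, x across the tape pointing away from the robot, y along the tape to the left; it may be skewed a few degrees
- holder_mid: a steel taper tool holder standing nut-down, 128 mm tall, 49 mm across its collar; between the two crates; origin at its foot (bystander, loose)
- holder_left: a second steel taper tool holder standing nut-down, 118 mm tall, 49 mm across; left of the crates; origin at its foot (bystander, loose)
- collet: small steel collet, 33 mm across, 34 mm tall, standing beyond the line; origin at its foot (bystander, loose)
- screwdriver: red-handled screwdriver, 190 mm, lying right of the crates; origin on its underside at mid-length (bystander, loose)
- spanner: flat steel spanner, 170 mm, lying right of the crates; origin on its underside at mid-length (bystander, loose)
- cleaner: green bottle with black cap, 68 mm across, 170 mm tall, left of the crates; origin at its foot (bystander, loose)
- setting_ring: dark steel ring lying flat, 68 mm across, 18 mm tall, nearest the robot, between the crates' lanes; origin at its underside (bystander, loose)
Mind the look-alikes: they are no part of the job. What is shaped like the crate_plain but orange or red is not meant.

How it is judged:
By the outcome, as a careful person would: the job done as asked, in the order asked, and still so for the second after the job is handed in, with the robot touching nothing.
It also fails if it takes over 69 s, if anything falls off the work surface, if the arm or the gripper's body presses on something with over 40 N, if the wrist force passes 120 N, or if a joint passes its speed limit or range.

## Working session

There is one attempt and no reset: what is moved stays moved. The work goes in short steps, Python scripts to look and compute and a tool call to move; the robot and the scene stay as the last step left them, time stands still between calls to the robot, and variables do not carry over. Pictures are saved under pics/ and viewed, and the job is handed in when it is done.

Besides the shell and the picture viewer there is one more tool, called by a JSON object that holds its "op" and its "data". send_rows: Moves the arm, as the interface text tells. Its arguments: {"type":"object","properties":{"series":{"type":"array","items":{"type":"object","properties":{"grip":{"type":"number"},"dx":{"type":"number"},"dy":{"type":"number"},"dz":{"type":"number"},"turn":{"type":"number"}}}},"force":{"type":"number"}},"required":["series"]}

```bash
ls; mkdir -p pics
cat > h.py <<'E'
import numpy as np, cv2
from plant import get_state, snapshot, finish_job, regions_of
def save(p,n): cv2.imwrite('pics/'+n+'.png', p['img'][:,:,::-1])
def cloud(p):
    f=p['img'].shape[0]/2/np.tan(np.radians(p['fov_y'])/2)
    v,u=np.mgrid[:420,:560]; d=p['depth']
    c=np.stack([(u-p['cx'])/f*d,(v-p['cy'])/f*d,d],-1)
    return (c-p['t'])@p['R']   # R^T (c-t)
def proj(p,X):
    f=p['img'].shape[0]/2/np.tan(np.radians(p['fov_y'])/2)
    c=p['R']@np.asarray(X)+p['t']; return c[0]/c[2]*f+p['cx'],c[1]/c[2]*f+p['cy']
E
python3 - <<'E'
from h import *
s=get_state(); print({k:np.round(v,3) for k,v in s.items()})
for n in ['scene','top']:
    p=snapshot(n); save(p,n+'0'); np.save(n+'0.npy',p,allow_pickle=True)
    print(n, p.keys(), p['fov_y'],-p['R'].T@p['t'])
    W=cloud(p)
    for t in ['crate_stamped','crate_plain','holder_mid','holder_left','collet','screwdriver','spanner','cleaner','setting_ring','dispatch_line']:
        for r in regions_of(p,t):
            m=r['pixels']&(p['depth']>0)
            print(t,round(r['score'],2),r['extent'],np.round(np.median(W[m],0),3),np.round(W[m].min(0),3),np.round(W[m].max(0),3))
E
```

```text
pics
{'clock': np.float64(0.0), 'q': array([ 1.337,  0.69 , -0.194,  1.566,  0.157,  0.902, -0.215]), 'qd': array([ 0.   ,  0.   , -0.   , -0.001, -0.001, -0.001,  0.002]), 'joint_torque': array([-0.0000e+00, -5.2756e+01, -1.2670e+00, -1.5343e+01, -5.3000e-02,
        6.0000e-03,  0.0000e+00]), 'tool_pos': array([ 0.165, -0.602,  0.238]), 'eef_rot': array([ 0.991,  0.134, -0.   , -0.001]), 'contact_force': array([ 0.4  ,  0.449, -0.23 ]), 'moment': array([ 0.059, -0.002,  0.017]), 'opening': np.float64(1.002)}
scene dict_keys(['img', 'depth', 'fov_y', 'cx', 'cy', 'R', 't', 'shot']) 56.88902701924671 [ 1.0492781  -0.52101109  1.09257985]
crate_stamped 0.62 [204.2, 228.3, 272.4, 291.0] [ 0.548 -0.148  0.061] [ 0.49  -0.238 -0.003] [ 0.641 -0.072  0.098]
crate_plain 0.92 [240.0, 120.3, 286.8, 162.6] [0.237 0.312 0.06 ] [ 0.165  0.229 -0.005] [0.321 0.445 0.097]
crate_plain 0.68 [334.5, 115.9, 378.3, 152.5] [0.491 0.566 0.06 ] [ 0.352  0.466 -0.002] [0.585 0.729 0.099]
holder_mid 0.89 [271.4, 218.5, 286.1, 248.0] [ 0.596 -0.006  0.074] [ 0.567 -0.023  0.007] [0.612 0.026 0.131]
holder_le
[... 1953 characters left out ...]
344 -0.504 -0.005] [ 0.519 -0.445  0.037]
screwdriver 0.37 [224.0, 174.5, 274.0, 217.0] [0.577 0.164 0.055] [ 0.497  0.082 -0.008] [0.647 0.25  0.099]
spanner 0.51 [408.5, 172.9, 442.5, 202.4] [ 0.614 -0.443  0.006] [ 0.548 -0.498 -0.003] [ 0.665 -0.377  0.014]
spanner 0.51 [291.1, 228.2, 310.8, 253.2] [ 0.409 -0.01   0.018] [ 0.389 -0.037 -0.004] [0.449 0.024 0.029]
cleaner 0.94 [160.4, 152.1, 188.3, 175.8] [0.664 0.396 0.114] [ 0.64   0.374 -0.005] [0.704 0.442 0.177]
setting_ring 0.48 [289.8, 228.1, 313.0, 252.1] [ 0.419 -0.013  0.016] [ 0.389 -0.041 -0.009] [0.454 0.024 0.029]
dispatch_line 0.7 [196.4, 147.5, 398.1, 165.3] [ 0.713  0.001 -0.   ] [ 0.688 -0.341 -0.011] [0.738 0.353 0.013]
```

View pics/scene0.png

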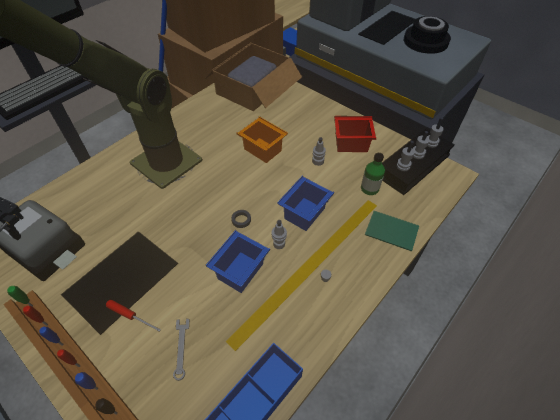

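View pics/top0.png

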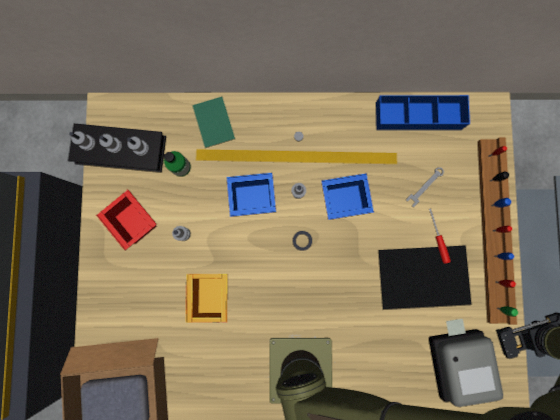

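Two blue crates: left at top (251,195) and right at top (347,197). The orange crate (207,298), red crate (127,219) and divided blue tray (422,112) are look-alikes. Next I fit poses.

Run:
```python
from h import *
p=np.load('top0.npy',allow_pickle=True).item(); q=np.load('scene0.npy',allow_pickle=True).item()
for nm,p in (('top',p),('scene',q)):
    W=cloud(p); hsv=cv2.cvtColor(p['img'],cv2.COLOR_RGB2HSV)
    blue=(hsv[...,0]>105)&(hsv[...,0]<130)&(hsv[...,1]>120)
    for n,(x,y) in dict(L=(.57,.164),R=(.57,-.163)).items():
        m=blue&(abs(W[...,0]-x)<.11)&(abs(W[...,1]-y)<.12)&(W[...,2]>.08)
        P=W[m]; r=cv2.minAreaRect((P[:,:2]*1000).astype(np.float32)); print(nm,n,m.sum(),np.round(r,1).tolist() if 0 else r, 'zmax',np.percentile(P[:,2],[10,50,95]).round(4))
    yel=(hsv[...,0]>18)&(hsv[...,0]<30)&(hsv[...,1]>170)&(abs(W[...,2])<.02)&(W[...,0]>.66)&(W[...,0]<.77)&(abs(W[...,1])<.4)
    P=W[yel]; print('tape',yel.sum(),cv2.minAreaRect((P[:,:2]*1000).astype(np.float32)))
    # ray-plane intersection based
    r=cv2.fitLine((P[:,:2]*1000).astype(np.float32),cv2.DIST_L2,0,1,1).ravel(); print(r, np.degrees(np.arctan2(r[0],r[1])))
    a=W[...,2]; 
    for n,(x,y) in dict(mid=(.585,.004),ring=(.422,-.01),collet=(.777,.003),hl=(.456,.38)).items():
        m=(abs(W[...,0]-x)<.045)&(abs(W[...,1]-y)<.045)&(W[...,2]>.008); P=W[m]; print(n,P.min(0).round(3),P.max(0).round(3))
img=q['img'][170:300,190:350][:,:,::-1]; cv2.imwrite('pics/crop0.png',cv2.resize(img,None,fx=4.5,fy=4.5,interpolation=cv2.INTER_CUBIC))
```

```text
top L 735 ((568.9793701171875, 158.23196411132812), (128.27255249023438, 146.8670196533203), 5.519930839538574) zmax [0.0835 0.0875 0.0936]
top R 739 ((561.9456787109375, -155.1991729736328), (127.61735534667969, 148.0794677734375), 9.398075103759766) zmax [0.0833 0.0875 0.094 ]
tape 2082 ((714.4690551757812, 8.127105712890625), (696.4260864257812, 40.147396087646484), 88.88427734375)
[2.0294897e-02 9.9979407e-01 7.1419550e+02 7.0987310e+00] 1.1628916
mid [ 0.559 -0.025  0.008] [0.609 0.027 0.132]
ring [ 0.389 -0.041  0.009] [0.453 0.027 0.029]
collet [ 0.755 -0.034  0.008] [0.809 0.043 0.043]
hl [0.422 0.353 0.008] [0.478 0.417 0.122]
scene L 537 ((572.7137451171875, 157.99891662597656), (129.97557067871094, 154.500732421875), 5.565820217132568) zmax [0.0857 0.0884 0.0934]
scene R 765 ((565.3971557617188, -153.96913146972656), (130.56040954589844, 151.39353942871094), 9.68578052520752) zmax [0.086  0.0888 0.0931]
tape 2375 ((716.980712890625, 10.0828857421875), (699.5888061523438, 40.40910339355469), 88.84840393066406)
[ 2.1204507e-02  9.9977517e-01  7.1621552e+02 -3.7980968e+01] 1.2150196
mid [ 0.566 -0.023  0.008] [0.613 0.026 0.131]
ring [ 0.391 -0.043  0.008] [0.459 0.024 0.024]
collet [ 0.767 -0.015  0.008] [0.797 0.015 0.038]
hl [0.424 0.366 0.009] [0.473 0.419 0.121]
```

View pics/crop0.png

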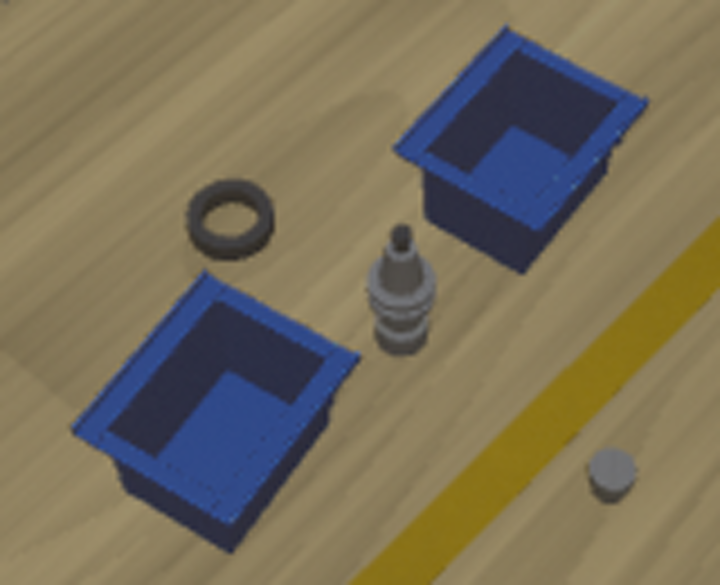

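{"op": "send_rows", "data": {"series": [{"turn": 0.103,"grip": 0},{"dx": 35,"dy": -31},{"dx": 35,"dy": -31},{"dx": 35,"dy": -31},{"dx": 35,"dy": -31},{"dx": 35,"dy": -31},{"dx": 35,"dy": -31},{"dx": 35,"dy": -31},{"dx": 35,"dy": -31},{"dx": 35,"dy": -31},{"dx": 35,"dy": -31},{"dx": 35,"dy": -31},{"dx": 31,"dy": -35},{}]}}

```text
schema error: expected keys grip, dx, dy, dz, turn
```

Run:
```python
from h import *
s=get_state(); print({k:np.round(s[k],4) for k in('clock','tool_pos','eef_rot','contact_force','opening')})
tp=s['tool_pos']
for n in('wrist','scene'):
    p=snapshot(n); save(p,n+'1')
    W=cloud(p); print(n,-p['R'].T@p['t'], proj(p,tp))
    m=(abs(W-tp)[...,0]<.15)&(abs(W-tp)[...,1]<.15)&(W[...,2]>tp[2]-.01)&(p['depth']>0)
    x=np.array([np.cos(np.radians(9.5)),np.sin(np.radians(9.5))]); y=np.array([x[1],-x[0]])
    P=W[m]-tp
    for a in np.arange(-.01,.16,.01):
        k=(P[:,2]>=a)&(P[:,2]<a+.01)
        if k.sum()>3: u=P[k,:2]@x; v=P[k,:2]@y; print(round(a,2),k.sum(),'x',np.percentile(u,[0,2,98,100]).round(3),'y',np.percentile(v,[0,2,98,100]).round(3))
```

```text
{'clock': np.float64(1.1), 'tool_pos': array([ 0.1654, -0.6027,  0.2387]), 'eef_rot': array([ 0.991 ,  0.1335, -0.    ,  0.    ]), 'contact_force': array([ 0.1708, -0.2103, -0.1332]), 'opening': np.float64(0.9983)}
wrist [ 0.24431231 -0.58207483  0.38497221] (np.float64(276.1764224784513), np.float64(275.39910799371717))
-0.01 8 x [-0.001  0.     0.015  0.015] y [-0.052 -0.051  0.052  0.052]
0.0 1082 x [-0.013 -0.011  0.017  0.017] y [-0.057 -0.055  0.056  0.057]
0.01 1499 x [-0.014 -0.011  0.017  0.017] y [-0.058 -0.057  0.057  0.059]
0.02 2064 x [-0.014 -0.012  0.017  0.017] y [-0.059 -0.058  0.058  0.06 ]
0.03 1918 x [-0.013 -0.009  0.017  0.018] y [-0.06  -0.059  0.059  0.06 ]
0.04 2840 x [-0.016 -0.002  0.017  0.018] y [-0.061 -0.06   0.06   0.061]
0.05 1505 x [-0.017 -0.015  0.017  0.018] y [-0.061 -0.06   0.06   0.062]
0.06 2375 x [-0.018 -0.015  0.04   0.041] y [-0.071 -0.062  0.058  0.066]
0.07 11937 x [-0.011 -0.003  0.041  0.042] y [-0.07  -0.064  0.06   0.066]
0.08 23206 x [0.001 0.009 0.04  0.041] y [-0.063 -0.058  0.055  0.059]
0.09 1216 x [0.017 0.017 0.024 0.025] y [-
[... 227 characters left out ...]
0.012  0.008  0.009] y [-0.058 -0.058 -0.042 -0.042]
0.02 29 x [-0.012 -0.01   0.009  0.01 ] y [-0.058 -0.058 -0.043 -0.042]
0.03 20 x [-0.009 -0.009  0.007  0.007] y [-0.059 -0.059 -0.043 -0.043]
0.04 39 x [-0.013 -0.012  0.007  0.007] y [-0.061 -0.06  -0.043 -0.042]
0.05 7 x [-0.012 -0.011  0.005  0.005] y [-0.054 -0.054 -0.05  -0.05 ]
0.06 17 x [-0.011 -0.01   0.027  0.027] y [-0.086 -0.085 -0.049 -0.049]
0.07 70 x [-0.012 -0.003  0.029  0.03 ] y [-0.087 -0.086 -0.032 -0.03 ]
0.08 120 x [-0.016  0.006  0.029  0.03 ] y [-0.093 -0.087 -0.036 -0.035]
0.09 43 x [-0.003  0.01   0.028  0.029] y [-0.094 -0.093 -0.05  -0.048]
0.1 222 x [-0.036 -0.027  0.028  0.029] y [-0.094 -0.093 -0.054 -0.048]
```

View pics/scene1.png

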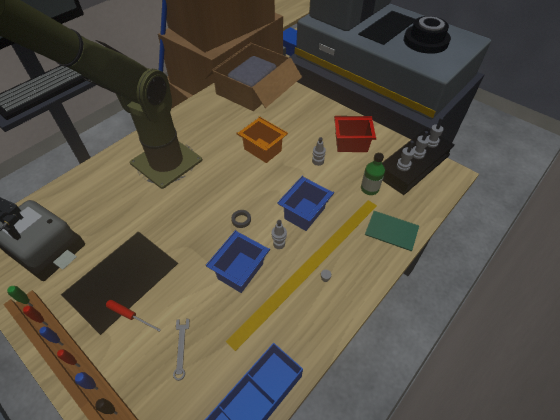

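View pics/wrist1.png

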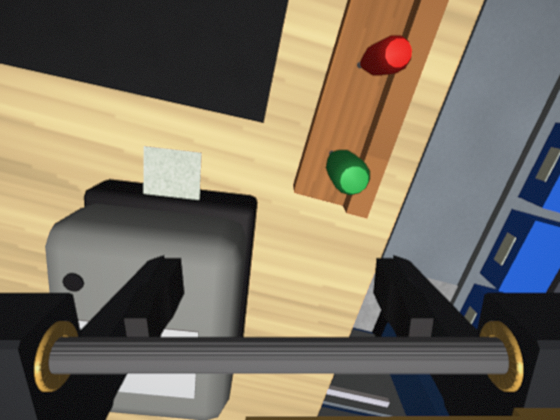

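{"op": "send_rows", "data": {"series": [{"turn": 0.103,"grip": 0,"dx": 0,"dy": 0,"dz": 0},{"dx": 35,"dy": -31,"dz": 0,"turn": 0,"grip": 0},{"dx": 35,"dy": -31,"dz": 0,"turn": 0,"grip": 0},{"dx": 35,"dy": -31,"dz": 0,"turn": 0,"grip": 0},{"dx": 35,"dy": -31,"dz": 0,"turn": 0,"grip": 0},{"dx": 35,"dy": -31,"dz": 0,"turn": 0,"grip": 0},{"dx": 35,"dy": -31,"dz": 0,"turn": 0,"grip": 0},{"dx": 35,"dy": -31,"dz": 0,"turn": 0,"grip": 0},{"dx": 35,"dy": -31,"dz": 0,"turn": 0,"grip": 0},{"dx": 35,"dy": -31,"dz": 0,"turn": 0,"grip": 0},{"dx": 35,"dy": -31,"dz": 0,"turn": 0,"grip": 0},{"dx": 35,"dy": -31,"dz": 0,"turn": 0,"grip": 0},{"dx": 32,"dy": -35,"dz": 0,"turn": 0,"grip": 0},{"dx": 0,"dy": 0,"dz": 0,"turn": 0,"grip": 0}]}}

```text
clock: 2.6
tool_pos: [0.5198, -0.1548, 0.239]
eef_rot: [0.996, 0.089, 0.002, -0.002]
contact_force: [-1.0, -0.0, -0.1]
opening: 0.002
```

```bash
cat > gv.py <<'E'
from h import *
import sys
s=get_state(); print({k:np.round(s[k],4) for k in('clock','q','tool_pos','eef_rot','contact_force','opening')})
tp=s['tool_pos']; a=s['eef_rot']; yaw=2*np.arctan2(a[1],a[0]); print('yaw',np.degrees(yaw))
x=np.array([np.cos(yaw),np.sin(yaw)]); y=np.array([x[1],-x[0]])
for n in('wrist','scene','top'):
    p=snapshot(n); save(p,n+sys.argv[1])
    W=cloud(p); 
    m=(abs(W-tp)[...,0]<.15)&(abs(W-tp)[...,1]<.15)&(W[...,2]>tp[2]-.01)&(p['depth']>0)
    P=W[m]-tp; print(n, 'tcp px',np.round(proj(p,tp)))
    if n=='top': continue
    for a in np.arange(-.01,.2,.01):
        k=(P[:,2]>=a)&(P[:,2]<a+.01)
        if k.sum()>3: u=P[k,:2]@x; v=P[k,:2]@y; print(round(a,2),k.sum(),'x',np.percentile(u,[0,2,98,100]).round(3),'y',np.percentile(v,[0,2,98,100]).round(3))
E
python3 gv.py 2
```

```text
{'clock': np.float64(2.6), 'q': array([ 0.2781,  0.5765, -0.1132,  1.8212,  0.0826,  0.7449, -1.2707]), 'tool_pos': array([ 0.5198, -0.1548,  0.239 ]), 'eef_rot': array([ 0.9961,  0.0887,  0.0025, -0.0022]), 'contact_force': array([-0.9882, -0.027 , -0.1229]), 'opening': np.float64(0.0024)}
yaw 10.174918093045273
wrist tcp px [276. 276.]
0.0 589 x [0.006 0.009 0.011 0.012] y [-0.013 -0.012  0.014  0.015]
0.01 901 x [-0.009 -0.004  0.011  0.012] y [-0.014 -0.013  0.015  0.016]
0.02 1143 x [-0.003  0.001  0.011  0.012] y [-0.015 -0.014  0.016  0.017]
0.03 879 x [0.008 0.009 0.011 0.012] y [-0.015 -0.011  0.013  0.017]
0.04 1495 x [-0.011  0.002  0.011  0.012] y [-0.009 -0.008  0.01   0.011]
0.05 174 x [-0.011 -0.011  0.011  0.012] y [-0.007 -0.007  0.01   0.01 ]
0.06 1640 x [-0.013 -0.01   0.034  0.034] y [-0.078 -0.077  0.08   0.081]
0.07 8662 x [-0.006  0.008  0.035  0.035] y [-0.077 -0.059  0.062  0.079]
0.08 31793 x [0.007 0.017 0.034 0.035] y [-0.062 -0.056  0.058  0.065]
0.09 1726 x [0.016 0.017 0.019 0.033] y [-0.05  -0.047  0.031  0.033]
scene tcp px [222. 219.]
0.0 19 x [-0.01
[... 585 characters left out ...]
.03   0.032] y [-0.09  -0.086  0.099  0.1  ]
0.11 83 x [-0.032 -0.023  0.021  0.021] y [-0.082 -0.079  0.084  0.099]
0.12 29 x [-0.002 -0.001  0.021  0.021] y [-0.032 -0.021  0.023  0.023]
0.13 14 x [0.013 0.013 0.02  0.02 ] y [0.016 0.016 0.022 0.022]
0.14 29 x [0.024 0.024 0.032 0.032] y [-0.03  -0.027  0.023  0.023]
0.15 83 x [-0.017 -0.011  0.034  0.035] y [-0.036 -0.033  0.042  0.042]
0.16 162 x [-0.033 -0.026  0.034  0.035] y [-0.023 -0.017  0.042  0.043]
0.17 28 x [-0.005 -0.003  0.029  0.03 ] y [0.002 0.004 0.037 0.037]
0.18 97 x [-0.027 -0.021  0.034  0.035] y [-0.019 -0.015  0.043  0.044]
0.19 80 x [-0.032 -0.024  0.034  0.035] y [-0.018 -0.013  0.043  0.044]
top tcp px [355. 204.]
```

View pics/scene2.png

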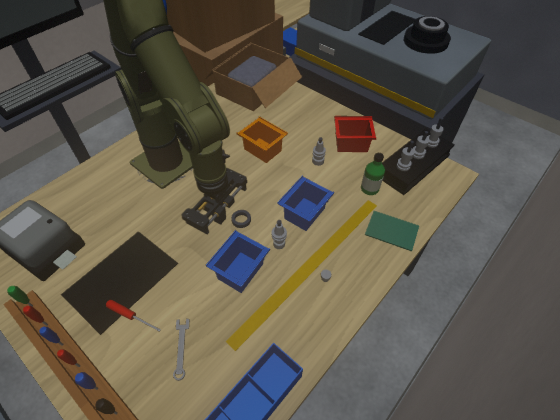

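View pics/wrist2.png

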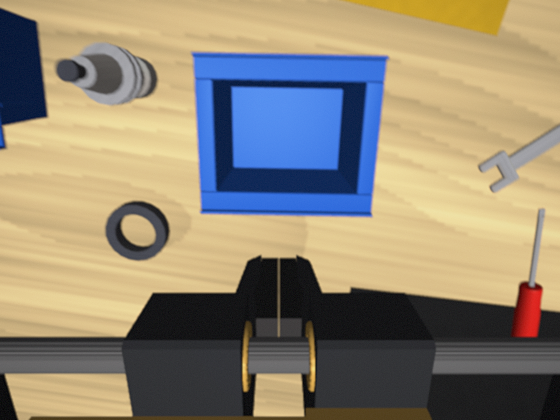

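```bash
cat > fit.py <<'E'
from h import *
def st():
    s=get_state(); a=s['eef_rot']; yaw=2*np.arctan2(a[1],a[0])
    yaw=(yaw+np.pi)%(2*np.pi)-np.pi
    print('clk',round(float(s['clock']),2),'tcp',np.round(s['tool_pos'],4),'yaw',round(np.degrees(yaw),2),'F',np.round(s['contact_force'],1),'op',round(float(s['opening']),2))
    return s,yaw
def blue(p):
    hsv=cv2.cvtColor(p['img'],cv2.COLOR_RGB2HSV)
    return (hsv[...,0]>105)&(hsv[...,0]<130)&(hsv[...,1]>110)&(p['depth']>0)
E
python3 - <<'E'
from fit import *
s,yaw=st()
p=snapshot('wrist'); W=cloud(p)
m=blue(p)&(W[...,2]>.08)&(W[...,2]<.1)&(W[...,1]<-.03)&(W[...,1]>-.27)
P=W[m]; print(m.sum(), cv2.minAreaRect((P[:,:2]*1000).astype(np.float32)), np.percentile(P[:,2],[5,50,95]))
E
```

```text
clk 2.75 tcp [ 0.5146 -0.1639  0.2387] yaw 9.45 F [-0.1 -0.  -0.5] op 0.01
13779 ((564.35888671875, -154.06329345703125), (128.9535675048828, 149.0336456298828), 9.349295616149902) [0.08501489 0.08821816 0.09285133]
```

{"op": "send_rows", "data": {"series": [{"dx": 1,"dy": 0,"dz": 40,"turn": 0,"grip": 0},{"dx": 1,"dy": 0,"dz": 40,"turn": 0,"grip": 0},{"dx": 1,"dy": -1,"dz": 35,"turn": 0,"grip": 0},{"dx": 0,"dy": 0,"dz": 20,"turn": 0,"grip": 0},{"dx": 0,"dy": 0,"dz": 8,"turn": 0,"grip": 0},{"dx": 0,"dy": 0,"dz": 4,"turn": 0,"grip": 0},{"dx": 0,"dy": 0,"dz": 3,"turn": 0,"grip": 0},{"dx": 0,"dy": 0,"dz": 2,"turn": 0,"grip": 0},{"dx": 0,"dy": 0,"dz": 0,"turn": 0,"grip": 0},{"dx": 0,"dy": 0,"dz": 0,"turn": 0,"grip": 0}]}}

```text
clock: 3.8
tool_pos: [0.5183, -0.1628, 0.0885]
eef_rot: [0.997, 0.082, 0.001, 0.001]
contact_force: [-1.0, 0.2, 6.0]
opening: 0.002
```

Run:
```python
from fit import *
st()
p=snapshot('wrist'); save(p,'wrist3')
```

```text
clk 3.8 tcp [ 0.5183 -0.1628  0.0885] yaw 9.4 F [-1.   0.2  6. ] op 0.0
```

View pics/wrist3.png

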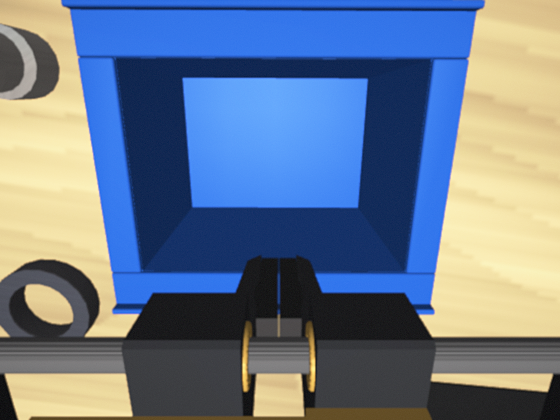

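{"op": "send_rows", "data": {"series": [{"dx": -4,"dy": 0,"dz": 0,"turn": 0,"grip": 0},{"dx": -5,"dy": 0,"dz": 1,"turn": 0,"grip": 0},{"dx": -5,"dy": 0,"dz": 1,"turn": 0,"grip": 0},{"dx": -5,"dy": 0,"dz": 1,"turn": 0,"grip": 0}]}}

```text
clock: 4.25
tool_pos: [0.5, -0.1657, 0.0858]
eef_rot: [0.997, 0.082, 0.002, 0.001]
contact_force: [-2.5, 0.5, 13.3]
opening: 0.004
```

Run:
```python
from fit import *
st()
p=snapshot('scene'); cv2.imwrite('pics/s4.png',cv2.resize(p['img'][150:310,150:350][:,:,::-1],None,fx=4,fy=3.75))
```

```text
clk 4.25 tcp [ 0.5    -0.1657  0.0858] yaw 9.42 F [-2.5  0.5 13.3] op 0.0
```

View pics/s4.png

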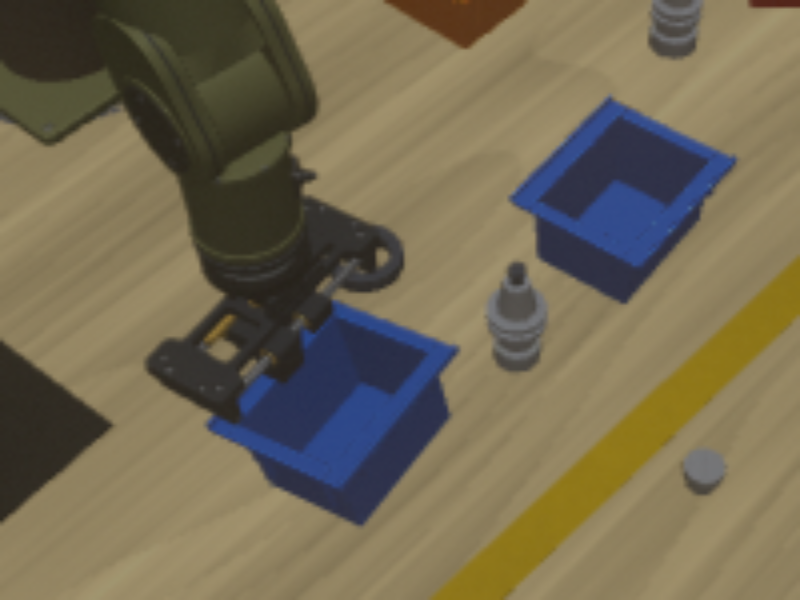

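{"op": "send_rows", "data": {"series": [{"dx": -7,"dy": 0,"dz": 3,"turn": 0,"grip": 0},{"dx": -7,"dy": 0,"dz": 3,"turn": 0,"grip": 0},{"dx": -6,"dy": 0,"dz": 4,"turn": 0,"grip": 0}]}}

```text
clock: 4.6
tool_pos: [0.4753, -0.1696, 0.0753]
eef_rot: [0.997, 0.081, -0.003, 0.001]
contact_force: [-8.0, -2.6, 15.5]
opening: 0.003
```

Run:
```python
from fit import *
st()
p=snapshot('scene'); cv2.imwrite('pics/s5.png',cv2.resize(p['img'][150:310,150:350][:,:,::-1],None,fx=4,fy=3.75))
```

```text
clk 4.6 tcp [ 0.4753 -0.1696  0.0753] yaw 9.33 F [-8.  -2.6 15.5] op 0.0
```

View pics/s5.png

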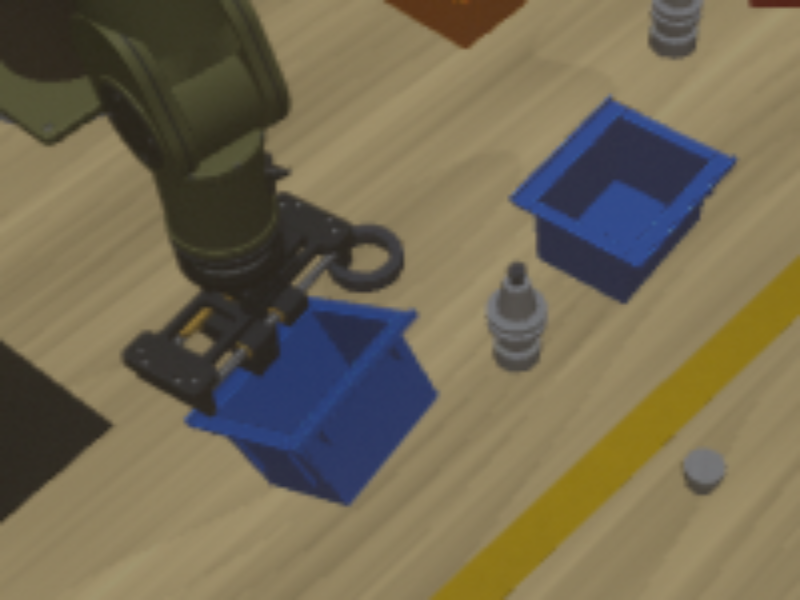

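{"op": "send_rows", "data": {"series": [{"dx": -6,"dy": 0,"dz": 4,"turn": 0,"grip": 0},{"dx": -6,"dy": 0,"dz": 5,"turn": 0,"grip": 0},{"dx": -6,"dy": 0,"dz": 5,"turn": 0,"grip": 0}]}}

```text
clock: 4.95
tool_pos: [0.4612, -0.1717, 0.0601]
eef_rot: [0.997, 0.082, 0.0, 0.0]
contact_force: [-0.6, 0.8, -0.4]
opening: 0.002
```

Run:
```python
from fit import *
st()
p=snapshot('scene'); cv2.imwrite('pics/s6.png',cv2.resize(p['img'][150:310,150:350][:,:,::-1],None,fx=4,fy=3.75))
```

```text
clk 4.95 tcp [ 0.4612 -0.1717  0.0601] yaw 9.41 F [-0.6  0.8 -0.4] op 0.0
```

View pics/s6.png

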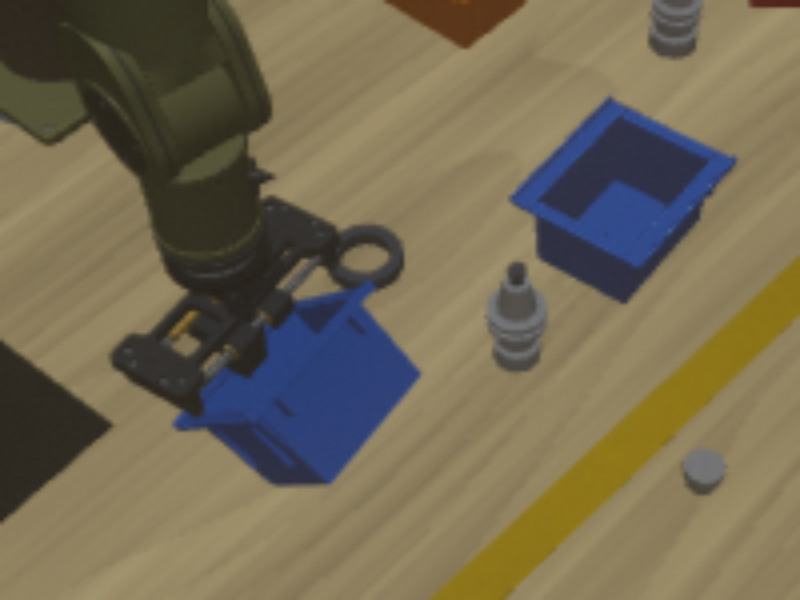

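{"op": "send_rows", "data": {"series": [{"dx": -10,"dy": 0,"dz": 2,"turn": 0,"grip": 0},{"dx": -16,"dy": 0,"dz": 0,"turn": 0,"grip": 0},{"dx": -20,"dy": 0,"dz": -5,"turn": 0,"grip": 0},{"dx": -20,"dy": 0,"dz": -20,"turn": 0,"grip": 0},{"dx": -5,"dy": 0,"dz": -40,"turn": 0,"grip": 0},{"dx": 0,"dy": 0,"dz": -40,"turn": 0,"grip": 0}]}}

```text
clock: 5.6
tool_pos: [0.3894, -0.1829, 0.1634]
eef_rot: [0.997, 0.082, -0.002, -0.0]
contact_force: [0.5, -0.5, 0.3]
opening: 0.006
```

Run:
```python
from fit import *
st()
p=snapshot('scene'); cv2.imwrite('pics/s7.png',cv2.resize(p['img'][150:310,150:350][:,:,::-1],None,fx=4,fy=3.75))
p=snapshot('wrist'); save(p,'wrist7')
```

```text
clk 5.6 tcp [ 0.3894 -0.1829  0.1634] yaw 9.4 F [ 0.5 -0.5  0.3] op 0.01
```

View pics/s7.png

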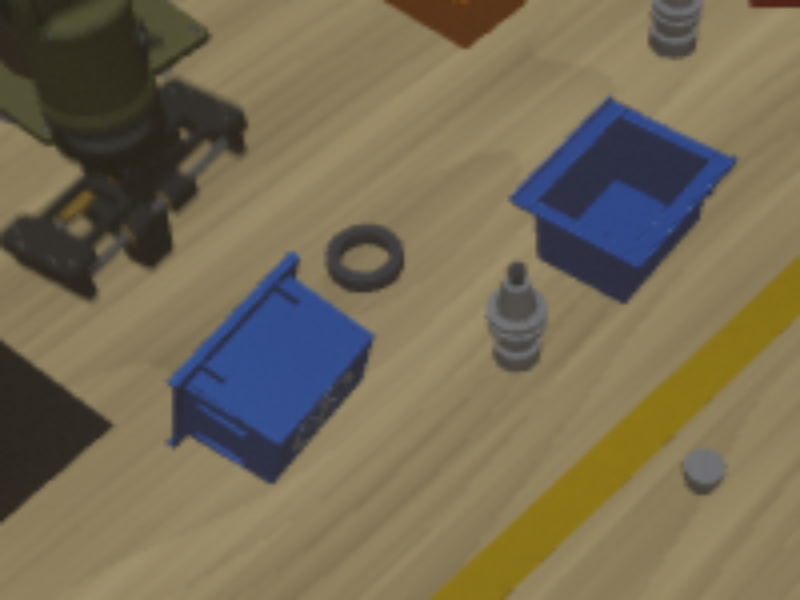

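View pics/wrist7.png

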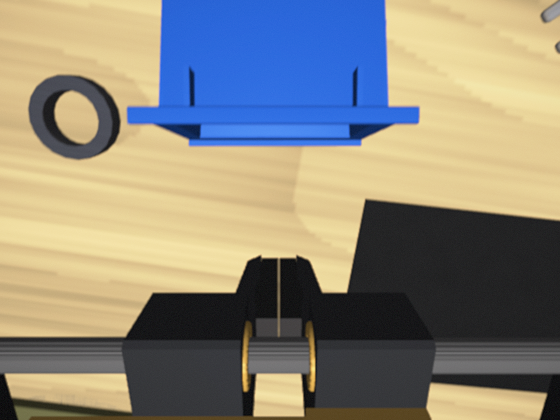

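{"op": "send_rows", "data": {"series": [{"dx": 0,"dy": 0,"dz": -45,"turn": 0.068,"grip": 0},{"dx": 21,"dy": -40,"dz": -5,"turn": 0,"grip": 0},{"dx": 21,"dy": -40,"dz": 0,"turn": 0,"grip": 0},{"dx": 21,"dy": -40,"dz": 0,"turn": 0,"grip": 0},{"dx": 21,"dy": -40,"dz": 0,"turn": 0,"grip": 0},{"dx": 21,"dy": -40,"dz": 0,"turn": 0,"grip": 0},{"dx": 21,"dy": -40,"dz": 0,"turn": 0,"grip": 0},{"dx": 20,"dy": -40,"dz": 0,"turn": 0,"grip": 0},{"dx": 20,"dy": -42,"dz": 0,"turn": 0,"grip": 0},{"dx": 0,"dy": 0,"dz": 0,"turn": 0,"grip": 0},{"dx": 0,"dy": 0,"dz": 0,"turn": 0,"grip": 0},{"dx": 0,"dy": 0,"dz": 0,"turn": 0,"grip": 0}]}}

```text
clock: 6.9
tool_pos: [0.525, 0.1519, 0.212]
eef_rot: [0.999, 0.048, -0.001, 0.001]
contact_force: [0.0, -0.3, 1.0]
opening: 0.003
```

Run:
```python
from fit import *
s,yaw=st()
p=snapshot('wrist'); W=cloud(p); save(p,'wrist8')
m=blue(p)&(W[...,2]>.08)&(W[...,2]<.1)&(W[...,1]>.03)&(W[...,1]<.27)
P=W[m]; r=cv2.minAreaRect((P[:,:2]*1000).astype(np.float32)); print(m.sum(), r, np.percentile(P[:,2],[5,50,95]))
a=np.radians(r[2]); d=s['tool_pos'][:2]*1000-np.array(r[0]); print('tcp in crate',d@[np.cos(a),np.sin(a)],d@[-np.sin(a),np.cos(a)])
```

```text
clk 6.9 tcp [0.525  0.1519 0.212 ] yaw 5.47 F [ 0.  -0.3  1. ] op 0.0
16612 ((571.4747924804688, 159.25091552734375), (129.05130004882812, 149.6784210205078), 5.536254405975342) [0.08485024 0.08823221 0.09299903]
tcp in crate -46.94340742983722 -2.818401640432291
```

View pics/wrist8.png

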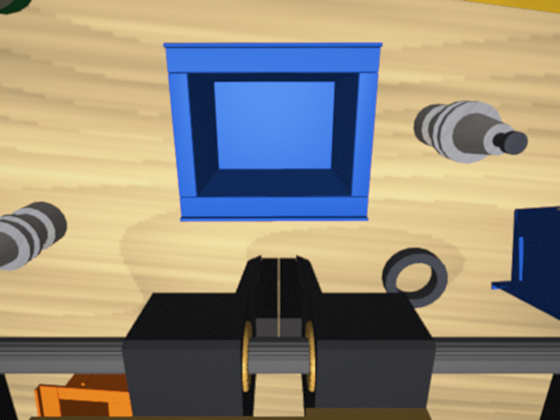

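{"op": "send_rows", "data": {"series": [{"dx": -2,"dy": -3,"dz": 40,"turn": 0,"grip": 0},{"dx": 0,"dy": 0,"dz": 40,"turn": 0,"grip": 0},{"dx": 0,"dy": 0,"dz": 26,"turn": 0,"grip": 0},{"dx": 0,"dy": 0,"dz": 10,"turn": 0,"grip": 0},{"dx": 0,"dy": 0,"dz": 5,"turn": 0,"grip": 0},{"dx": 0,"dy": 0,"dz": 3,"turn": 0,"grip": 0},{"dx": 0,"dy": 0,"dz": 1,"turn": 0,"grip": 0},{"dx": 0,"dy": 0,"dz": 0,"turn": 0,"grip": 0},{"dx": 0,"dy": 0,"dz": 0,"turn": 0,"grip": 0}]}}

```text
clock: 7.85
tool_pos: [0.5239, 0.1565, 0.0885]
eef_rot: [0.999, 0.048, 0.001, -0.0]
contact_force: [0.1, -0.7, 1.4]
opening: 0.008
```

{"op": "send_rows", "data": {"series": [{"dx": -4,"dy": 0,"dz": 1,"turn": 0,"grip": 0},{"dx": -5,"dy": 0,"dz": 1,"turn": 0,"grip": 0},{"dx": -5,"dy": 0,"dz": 1,"turn": 0,"grip": 0},{"dx": -5,"dy": 0,"dz": 1,"turn": 0,"grip": 0},{"dx": -7,"dy": 0,"dz": 3,"turn": 0,"grip": 0},{"dx": -7,"dy": 0,"dz": 3,"turn": 0,"grip": 0},{"dx": -6,"dy": 0,"dz": 4,"turn": 0,"grip": 0}]}}

```text
clock: 8.55
tool_pos: [0.4813, 0.1523, 0.0752]
eef_rot: [0.999, 0.049, -0.002, 0.0]
contact_force: [-8.3, -0.1, 14.8]
opening: 0.002
```

Run:
```python
from fit import *
st()
p=snapshot('scene'); cv2.imwrite('pics/s9.png',cv2.resize(p['img'][150:310,180:380][:,:,::-1],None,fx=4,fy=3.75))
```

```text
clk 8.55 tcp [0.4813 0.1523 0.0752] yaw 5.59 F [-8.3 -0.1 14.8] op 0.0
```

View pics/s9.png

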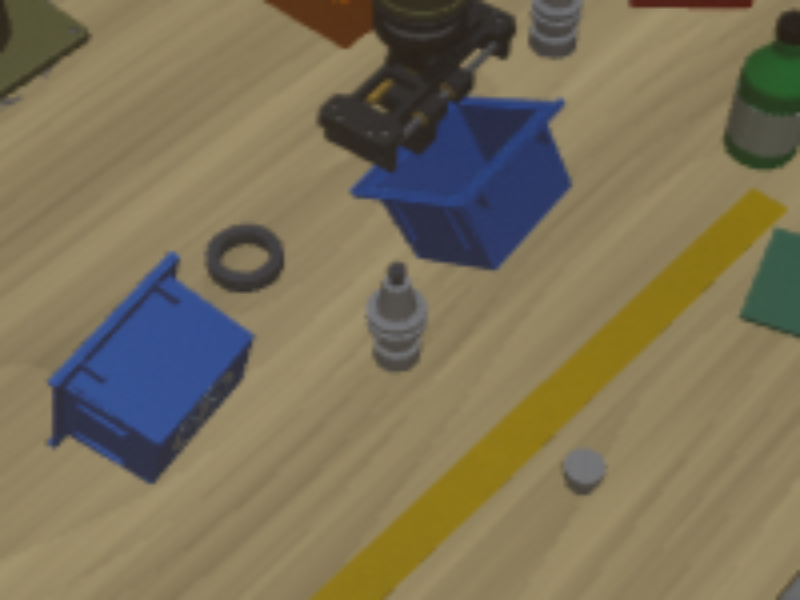

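Same behaviour as the first crate, about 30° tipped. I'll continue with the same sequence.

{"op": "send_rows", "data": {"series": [{"dx": -6,"dy": 0,"dz": 4,"turn": 0,"grip": 0},{"dx": -6,"dy": 0,"dz": 5,"turn": 0,"grip": 0},{"dx": -6,"dy": 0,"dz": 5,"turn": 0,"grip": 0}]}}

```text
clock: 8.9
tool_pos: [0.4665, 0.1511, 0.06]
eef_rot: [0.999, 0.049, 0.001, -0.0]
contact_force: [0.8, -0.0, 0.5]
opening: 0.009
```

{"op": "send_rows", "data": {"series": [{"dx": -10,"dy": 0,"dz": 2,"turn": 0,"grip": 0},{"dx": -16,"dy": 0,"dz": 0,"turn": 0,"grip": 0},{"dx": -20,"dy": 0,"dz": -5,"turn": 0,"grip": 0},{"dx": -20,"dy": 0,"dz": -20,"turn": 0,"grip": 0},{"dx": -5,"dy": 0,"dz": -40,"turn": 0,"grip": 0},{"dx": 0,"dy": 0,"dz": -40,"turn": 0,"grip": 0},{"dx": 0,"dy": 0,"dz": 0,"turn": 0,"grip": 0}]}}

```text
clock: 9.6
tool_pos: [0.3979, 0.1448, 0.1663]
eef_rot: [0.999, 0.048, 0.004, -0.001]
contact_force: [1.0, 0.3, -0.4]
opening: 0.002
```

Run:
```python
from fit import *
st()
p=snapshot('scene'); cv2.imwrite('pics/s10.png',cv2.resize(p['img'][150:310,180:380][:,:,::-1],None,fx=4,fy=3.75))
W=cloud(p)
for n,(x,y) in dict(L=(.5,.16),R=(.49,-.16)).items():
    m=blue(p)&(abs(W[...,0]-x)<.12)&(abs(W[...,1]-y)<.13)
    P=W[m&(W[...,2]<.012)]; print(n,m.sum(),'low pts',len(P))
    if len(P)>8:
        print(np.percentile(P,[5,50,95],axis=0).round(3).tolist())
```

```text
clk 9.6 tcp [0.3979 0.1448 0.1663] yaw 5.53 F [ 1.   0.3 -0.4] op 0.0
L 893 low pts 2
R 1254 low pts 0
```

View pics/s10.png

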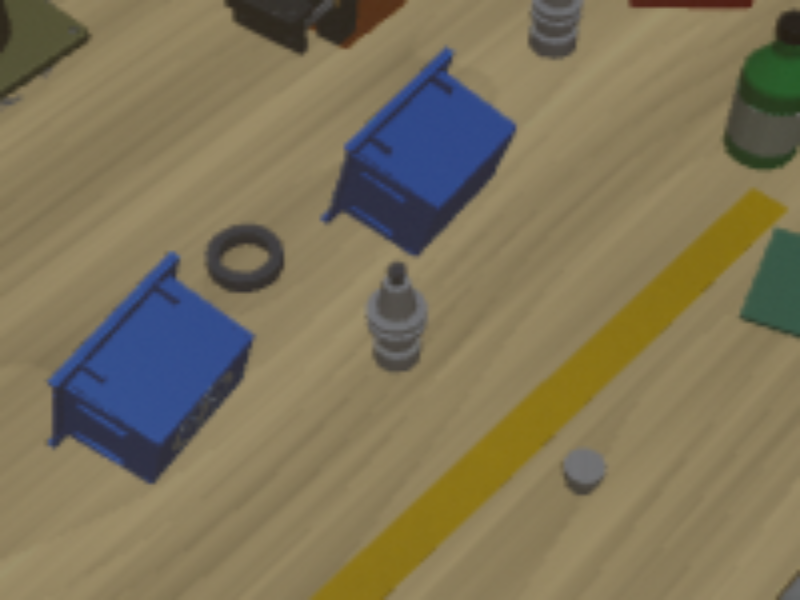

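```bash
cat > pose.py <<'E'
from fit import *
def pose(p,y0,x0=.5,name=''):
    """standing crate pose from points: front edge of the underside (z~.088) and the top flange strip"""
    W=cloud(p); B=blue(p)&(abs(W[...,0]-x0)<.16)&(abs(W[...,1]-y0)<.13)
    P=W[B&(W[...,2]>.112)]; out={}
    if len(P)>20:
        r=cv2.minAreaRect((P[:,:2]*1000).astype(np.float32)); (c,(w,h),a)=r
        if w>h: a-=90; w,h=h,w
        c=np.array(c); u=np.array([np.cos(np.radians(a)),np.sin(np.radians(a))])
        print(name,'flange strip ctr',c.round(1),'size',round(w,1),round(h,1),'yaw',round(a,2),'-> foot',(c+68*u).round(1), 'zmax',P[:,2].max().round(4))
    P=W[B&(W[...,2]>.06)]
    (c,(w,h),a)=cv2.minAreaRect((P[:,:2]*1000).astype(np.float32))
    print(name,'all>60 box',np.round(c,1),round(w,1),round(h,1),round(a,2))
    return P
E
python3 - <<'E'
from pose import *
p=snapshot('top'); q=snapshot('scene')
for n,y0 in (('L',.15),('R',-.165)):
    for pp,k in((p,'top'),(q,'scene')):
        pose(pp,y0,.49,n+k)
c=q['img'][225:285,185:255][:,:,::-1]; d=q['img'][165:225,255:325][:,:,::-1]
cv2.imwrite('pics/stamp.png',cv2.resize(np.hstack([c,d]),None,fx=5.5,fy=5.5,interpolation=cv2.INTER_CUBIC)); save(p,'top10')
E
```

```text
Ltop flange strip ctr [460.9 147.4] size 58.2 143.3 yaw -3.16 -> foot [528.8 143.7] zmax 0.5073
Ltop all>60 box [490.2 145.8] 143.3 116.9 86.84
Lscene flange strip ctr [473.7 149.5] size 28.0 143.1 yaw 8.96 -> foot [540.9 160.1] zmax 0.134
Lscene all>60 box [503.6 152.2] 86.5 143.4 5.91
Rtop flange strip ctr [ 466.6 -170.1] size 27.7 146.1 yaw 9.59 -> foot [ 533.6 -158.8] zmax 0.1345
Rtop all>60 box [ 490.7 -166.5] 95.9 146.1 8.84
Rscene flange strip ctr [ 469.5 -169.9] size 26.5 146.8 yaw 8.74 -> foot [ 536.8 -159.6] zmax 0.1327
Rscene all>60 box [ 499.5 -165.3] 87.0 146.8 8.74
```

View pics/stamp.png

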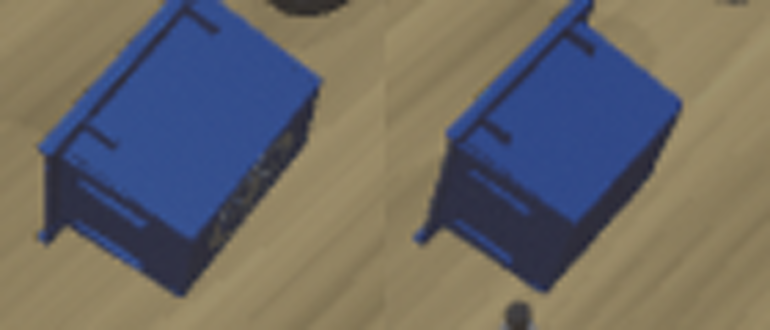

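View pics/top10.png

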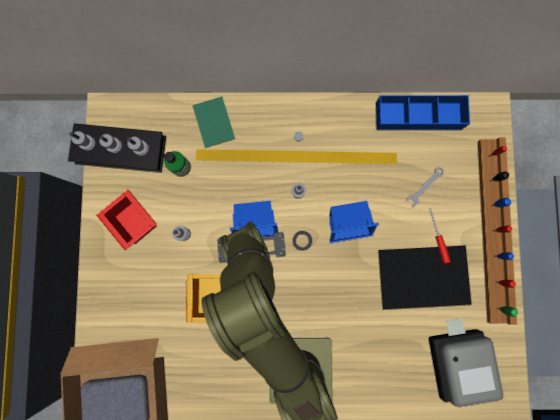

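{"op": "send_rows", "data": {"series": [{"dx": 0,"dy": 0,"dz": -34,"turn": 0,"grip": 0},{"dx": 4,"dy": 40,"dz": 0,"turn": 0,"grip": 0},{"dx": 4,"dy": 40,"dz": 0,"turn": 0,"grip": 0},{"dx": 4,"dy": 40,"dz": 0,"turn": 0,"grip": 0.5},{"dx": 3,"dy": 40,"dz": 0,"turn": 0,"grip": 1},{"dx": -11,"dy": 40,"dz": 0,"turn": 0,"grip": 1},{"dx": -11,"dy": 40,"dz": 0,"turn": 0,"grip": 1},{"dx": -10,"dy": 40,"dz": 0,"turn": 0,"grip": 1},{"dx": -10,"dy": 43,"dz": 0,"turn": 0,"grip": 1},{"dx": 0,"dy": 0,"dz": 0,"turn": -0.061,"grip": 1},{"dx": 0,"dy": 0,"dz": 0,"turn": 0,"grip": 1},{"dx": 0,"dy": 0,"dz": 0,"turn": 0,"grip": 1}]}}

```text
clock: 10.95
tool_pos: [0.4, -0.1791, 0.1956]
eef_rot: [0.997, 0.079, -0.001, -0.001]
contact_force: [0.4, 0.0, 0.1]
opening: 0.798
```

Run:
```python
from pose import *
s,yaw=st()
p=snapshot('wrist'); save(p,'wrist11')
pose(p,-.165,.49,'Rw')
W=cloud(p); B=blue(p)&(abs(W[...,1]+.165)<.12)&(W[...,2]<.012)&(W[...,0]<.5)
P=W[B]; print(len(P), np.percentile(P,[2,50,98],axis=0).round(4).tolist())
(c,(w,h),a)=cv2.minAreaRect((P[:,:2]*1000).astype(np.float32)); print(c,w,h,a)
```

```text
clk 10.95 tcp [ 0.4    -0.1791  0.1956] yaw 9.03 F [0.4 0.  0.1] op 0.8
Rw flange strip ctr [ 436.9 -174.6] size 95.0 148.8 yaw 9.48 -> foot [ 504.  -163.4] zmax 0.2827
Rw all>60 box [ 461.9 -170.5] 144.5 148.8 8.76
940 [[0.4176, -0.2457, 0.003], [0.4308, -0.1758, 0.0046], [0.4428, -0.1057, 0.0108]]
(431.07440185546875, -175.79611206054688) 6.951943874359131 148.38906860351562 9.491117477416992
```

View pics/wrist11.png

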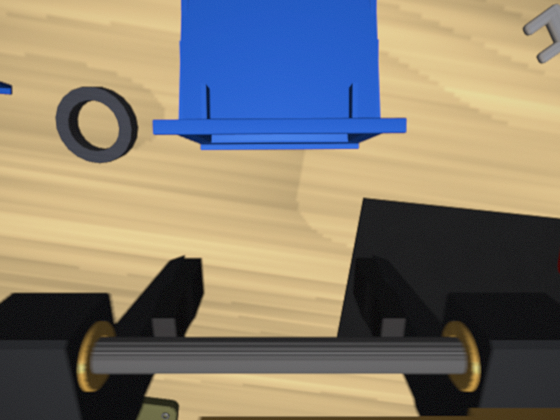

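{"op": "send_rows", "data": {"series": [{"dx": 0,"dy": 2,"dz": 40,"turn": -0.008,"grip": 1},{"dx": 0,"dy": 0,"dz": 40,"turn": 0,"grip": 1},{"dx": 0,"dy": 0,"dz": 40,"turn": 0,"grip": 1},{"dx": 0,"dy": 0,"dz": 40,"turn": 0,"grip": 1},{"dx": 0,"dy": 0,"dz": 20,"turn": 0,"grip": 1},{"dx": 0,"dy": 0,"dz": 8,"turn": 0,"grip": 1},{"dx": 0,"dy": 0,"dz": 3,"turn": 0,"grip": 1},{"dx": 0,"dy": 0,"dz": 0,"turn": 0,"grip": 1},{"dx": 0,"dy": 0,"dz": 0,"turn": 0,"grip": 1},{"dx": 0,"dy": 0,"dz": 0,"turn": 0,"grip": 1}]}}

```text
clock: 12.0
tool_pos: [0.4049, -0.184, 0.0237]
eef_rot: [0.997, 0.083, -0.005, -0.002]
contact_force: [-0.3, -0.3, 0.3]
opening: 1.002
```

Run:
```python
from pose import *
s,yaw=st(); print(np.round(s['q'],3), s['eef_rot'])
p=snapshot('scene'); cv2.imwrite('pics/s12.png',cv2.resize(p['img'][150:310,150:350][:,:,::-1],None,fx=4,fy=3.75))
s,yaw=st(); p=snapshot('wrist');save(p,'wrist12')
```

```text
clk 12.0 tcp [ 0.4049 -0.184   0.0237] yaw 9.53 F [-0.3 -0.3  0.3] op 1.0
[ 0.353  0.904 -0.049  2.228  1.073  0.044 -2.155] [ 0.99652745  0.08309098 -0.0049846  -0.00202137]
clk 12.05 tcp [ 0.4049 -0.1841  0.0237] yaw 9.52 F [-0.4  0.7 -0.8] op 1.0
```

View pics/s12.png

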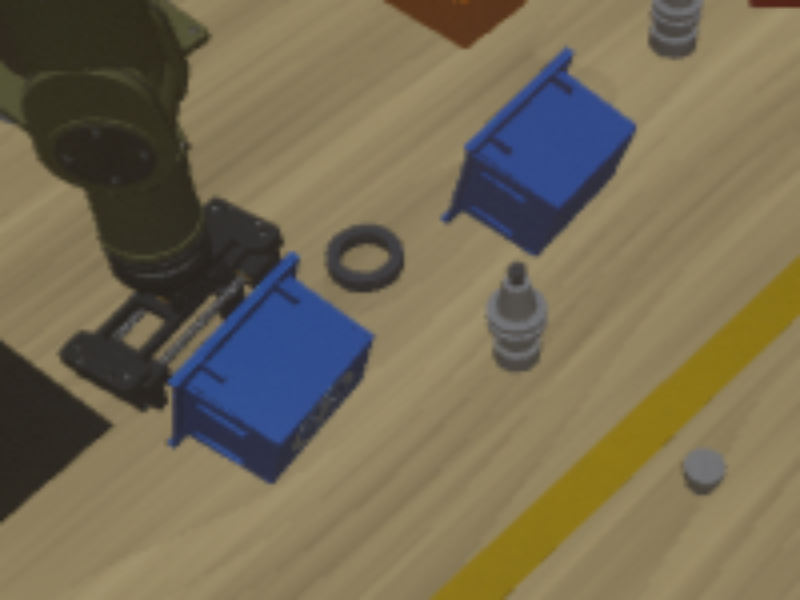

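View pics/wrist12.png

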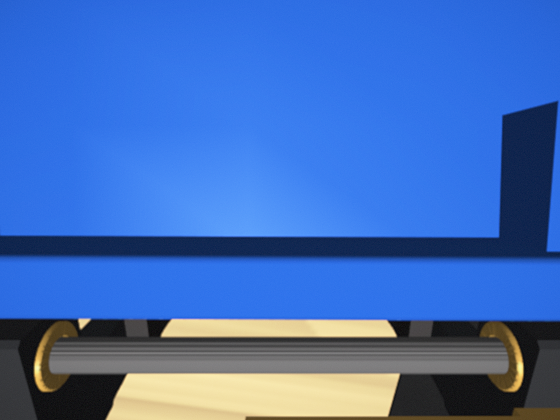

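{"op": "send_rows", "data": {"series": [{"dx": 0,"dy": 0,"dz": -40,"turn": 0,"grip": 1},{"dx": 0,"dy": 0,"dz": -45,"turn": 0,"grip": 1},{"dx": 0,"dy": 0,"dz": -45,"turn": 0,"grip": 1},{"dx": 0,"dy": 0,"dz": -40,"turn": 0,"grip": 1},{"dx": 0,"dy": 0,"dz": 0,"turn": 0.14,"grip": 1},{"dx": 0,"dy": 0,"dz": 0,"turn": 0.14,"grip": 1},{"dx": 0,"dy": 0,"dz": 0,"turn": 0.14,"grip": 1},{"dx": 0,"dy": 0,"dz": 0,"turn": 0.14,"grip": 1},{"dx": 0,"dy": 0,"dz": 0,"turn": 0.14,"grip": 1},{"dx": 0,"dy": 0,"dz": 0,"turn": 0.14,"grip": 1},{"dx": 0,"dy": 0,"dz": 0,"turn": 0.14,"grip": 1},{"dx": 0,"dy": 0,"dz": 0,"turn": 0.14,"grip": 1}]}}

```text
clock: 13.3
tool_pos: [0.4063, -0.1846, 0.1861]
eef_rot: [0.887, -0.462, -0.006, 0.0]
contact_force: [-0.4, -0.4, 0.5]
opening: 1.001
```

Run:
```python
from pose import *
s,yaw=st(); print(np.round(s['q'],3), s['eef_rot'])
```

```text
clk 13.3 tcp [ 0.4063 -0.1846  0.1861] yaw -55.05 F [-0.4 -0.4  0.5] op 1.0
[ 0.546  0.575 -0.341  2.126  0.377  0.51  -2.61 ] [ 8.86773450e-01 -4.62165188e-01 -6.01362915e-03  1.54566537e-04]
```

{"op": "send_rows", "data": {"series": [{"dx": 0,"dy": 0,"dz": -5,"turn": -0.145,"grip": 1},{"dx": 0,"dy": 0,"dz": -5,"turn": -0.145,"grip": 1},{"dx": 0,"dy": 0,"dz": 0,"turn": -0.145,"grip": 1},{"dx": 0,"dy": 0,"dz": 0,"turn": -0.145,"grip": 1},{"dx": 0,"dy": 0,"dz": 0,"turn": -0.145,"grip": 1},{"dx": 0,"dy": 0,"dz": 0,"turn": -0.145,"grip": 1},{"dx": 0,"dy": 0,"dz": 0,"turn": -0.145,"grip": 1},{"dx": 0,"dy": 0,"dz": 0,"turn": -0.145,"grip": 1},{"dx": 0,"dy": 0,"dz": 0,"turn": -0.145,"grip": 1},{"dx": 0,"dy": 0,"dz": 0,"turn": -0.145,"grip": 1},{"dx": 0,"dy": 0,"dz": 0,"turn": -0.145,"grip": 1},{"dx": 0,"dy": 0,"dz": 0,"turn": -0.145,"grip": 1},{"dx": 0,"dy": 0,"dz": 0,"turn": -0.145,"grip": 1},{"dx": 0,"dy": 0,"dz": 0,"turn": -0.145,"grip": 1},{"dx": 0,"dy": 0,"dz": 0,"turn": -0.145,"grip": 1},{"dx": 0,"dy": 0,"dz": 0,"turn": -0.145,"grip": 1},{"dx": 0,"dy": 0,"dz": 0,"turn": -0.145,"grip": 1},{"dx": 0,"dy": 0,"dz": 0,"turn": -0.145,"grip": 1},{"dx": 0,"dy": 0,"dz": 0,"turn": -0.145,"grip": 1},{"dx": 0,"dy": 0,"dz": 0,"turn": -0.145,"grip": 1}]}}

```text
clock: 15.3
tool_pos: [0.4059, -0.1848, 0.1958]
eef_rot: [0.561, 0.828, -0.001, -0.007]
contact_force: [0.7, 0.1, 0.1]
opening: 0.997
```

{"op": "send_rows", "data": {"series": [{"dx": 0,"dy": 0,"dz": 0,"turn": -0.145,"grip": 1},{"dx": 0,"dy": 0,"dz": 0,"turn": -0.145,"grip": 1},{"dx": 0,"dy": 0,"dz": 0,"turn": -0.145,"grip": 1},{"dx": 0,"dy": 0,"dz": 0,"turn": -0.145,"grip": 1},{"dx": 0,"dy": 0,"dz": 0,"turn": -0.145,"grip": 1},{"dx": 0,"dy": 0,"dz": 0,"turn": -0.145,"grip": 1},{"dx": 0,"dy": 0,"dz": 0,"turn": -0.145,"grip": 1},{"dx": 0,"dy": 0,"dz": 0,"turn": -0.145,"grip": 1},{"dx": 0,"dy": 0,"dz": 0,"turn": -0.145,"grip": 1},{"dx": 0,"dy": 0,"dz": 0,"turn": 0,"grip": 1},{"dx": 0,"dy": 0,"dz": 0,"turn": 0,"grip": 1}]}}

```text
clock: 16.4
tool_pos: [0.4063, -0.1848, 0.1957]
eef_rot: [-0.053, 0.999, 0.003, -0.006]
contact_force: [0.0, -0.1, 0.8]
opening: 1.003
```

Run:
```python
from pose import *
s,yaw=st(); print(np.round(s['q'],3), s['eef_rot'])
p=snapshot('scene'); cv2.imwrite('pics/s13.png',cv2.resize(p['img'][150:310,150:350][:,:,::-1],None,fx=4,fy=3.75))
```

```text
clk 16.4 tcp [ 0.4063 -0.1848  0.1957] yaw -173.97 F [ 0.  -0.1  0.8] op 1.0
[ 1.076  0.93  -1.411  2.091  1.036  1.155  0.833] [-0.05263671  0.99859311  0.00276501 -0.00579133]
```

View pics/s13.png

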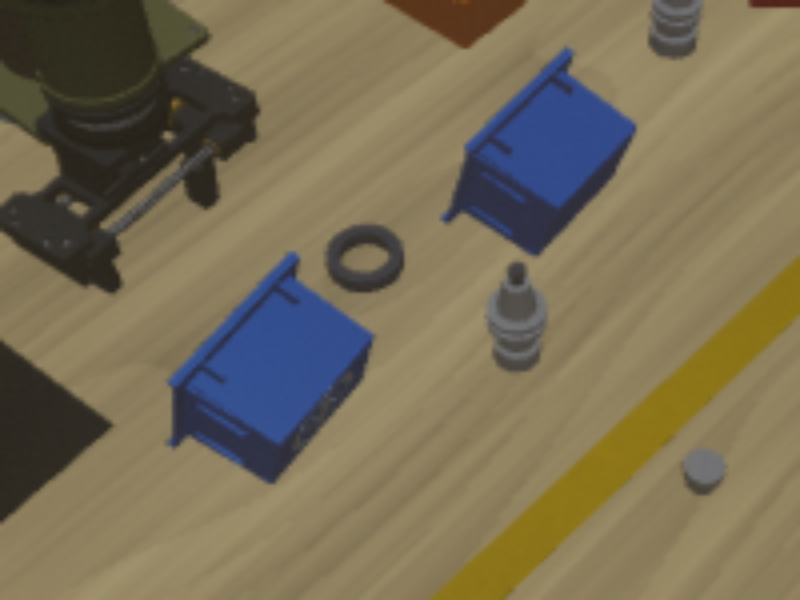

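{"op": "send_rows", "data": {"series": [{"dx": 4,"dy": 5,"dz": 20,"turn": -0.058,"grip": 1},{"dx": 0,"dy": 0,"dz": 30,"turn": 0,"grip": 1},{"dx": 0,"dy": 0,"dz": 30,"turn": 0,"grip": 1},{"dx": 0,"dy": 0,"dz": 0,"turn": 0,"grip": 1}]}}

```text
clock: 16.85
tool_pos: [0.3991, -0.1799, 0.1134]
eef_rot: [-0.083, 0.997, 0.004, -0.008]
contact_force: [0.0, -0.3, -0.5]
opening: 1.001
```

Run:
```python
from pose import *
s,yaw=st(); print(np.round(s['q'],3), s['eef_rot'])
```

```text
clk 16.85 tcp [ 0.3991 -0.1799  0.1134] yaw -170.52 F [ 0.  -0.3 -0.5] op 1.0
[ 1.013  1.056 -1.303  2.18   1.238  1.085  0.727] [-0.08260924  0.99654176  0.00351203 -0.0082403 ]
```

{"op": "send_rows", "data": {"series": [{"dx": 0,"dy": 0,"dz": 30,"turn": 0,"grip": 1},{"dx": 0,"dy": 0,"dz": 30,"turn": 0,"grip": 1},{"dx": 0,"dy": 0,"dz": 30,"turn": 0,"grip": 1},{"dx": 0,"dy": 0,"dz": 11,"turn": 0,"grip": 1},{"dx": 0,"dy": 0,"dz": 5,"turn": 0,"grip": 1},{"dx": 0,"dy": 0,"dz": 0,"turn": 0,"grip": 1},{"dx": 0,"dy": 0,"dz": 0,"turn": 0,"grip": 1}]}}

```text
clock: 17.55
tool_pos: [0.401, -0.1796, 0.0112]
eef_rot: [-0.083, 0.997, 0.003, -0.004]
contact_force: [-1.1, -0.3, 0.0]
opening: 1.002
```

Run:
```python
from pose import *
s,yaw=st(); print(np.round(s['q'],3), s['eef_rot'])
p=snapshot('scene'); cv2.imwrite('pics/s14.png',cv2.resize(p['img'][150:310,150:350][:,:,::-1],None,fx=4,fy=3.75))
```

```text
clk 17.55 tcp [ 0.401  -0.1796  0.0112] yaw -170.48 F [-1.1 -0.3  0. ] op 1.0
[ 0.955  1.24  -1.17   2.212  1.515  1.058  0.564] [-0.08294329  0.99654208  0.00253152 -0.00422864]
```

View pics/s14.png

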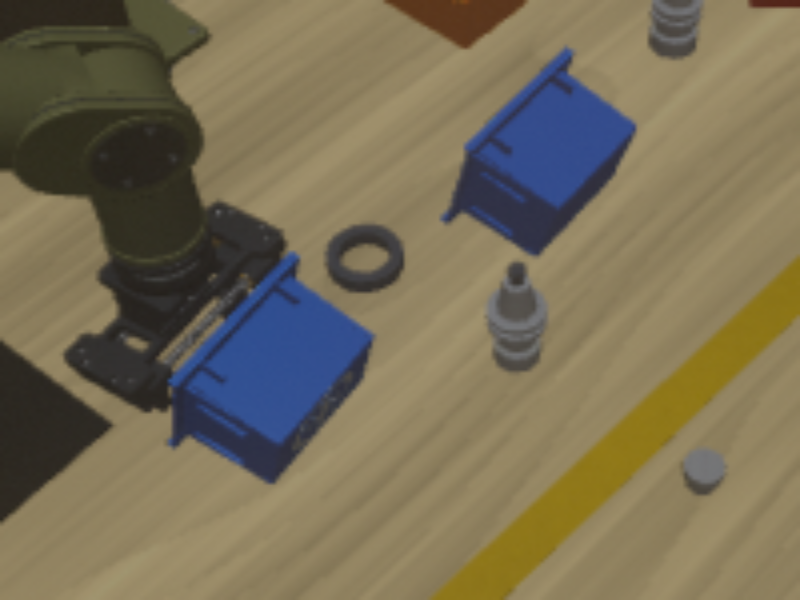

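{"op": "send_rows", "data": {"series": [{"dx": 0,"dy": 0,"dz": 5,"turn": 0,"grip": 1},{"dx": 0,"dy": 0,"dz": 3,"turn": 0,"grip": 1},{"dx": 0,"dy": 0,"dz": 0,"turn": 0,"grip": 1},{"dx": 0,"dy": 0,"dz": 0,"turn": 0,"grip": 1}]}}

```text
clock: 18.0
tool_pos: [0.4, -0.1793, 0.0019]
eef_rot: [-0.083, 0.997, 0.003, -0.005]
contact_force: [0.1, -0.4, 0.6]
opening: 0.999
```

{"op": "send_rows", "data": {"series": [{"dx": -6,"dy": 0,"dz": 0,"turn": 0,"grip": 1},{"dx": -6,"dy": 0,"dz": 0,"turn": 0,"grip": 1},{"dx": -4,"dy": 0,"dz": 0,"turn": 0,"grip": 1},{"dx": -4,"dy": 0,"dz": 0,"turn": 0,"grip": 1},{"dx": -3,"dy": 0,"dz": 0,"turn": 0,"grip": 1}]}}

```text
clock: 18.5
tool_pos: [0.4227, -0.1755, 0.0018]
eef_rot: [-0.083, 0.997, 0.003, -0.006]
contact_force: [-2.8, -0.7, 3.1]
opening: 0.997
```

Run:
```python
from pose import *
s,yaw=st(); print(np.round(s['q'],3), s['eef_rot'])
p=snapshot('scene'); cv2.imwrite('pics/s15.png',cv2.resize(p['img'][150:310,150:350][:,:,::-1],None,fx=4,fy=3.75))
pose(p,-.165,.49,'R')
```

```text
clk 18.5 tcp [ 0.4227 -0.1755  0.0018] yaw -170.45 F [-2.8 -0.7  3.1] op 1.0
[ 0.925  1.261 -1.16   2.156  1.506  1.064  0.591] [-0.08327828  0.9965074   0.0027188  -0.00550796]
R flange strip ctr [ 478.8 -167.8] size 29.1 149.4 yaw 9.81 -> foot [ 545.8 -156.3] zmax 0.1343
R all>60 box [ 504.5 -157.7] 102.7 148.5 18.73
```

View pics/s15.png

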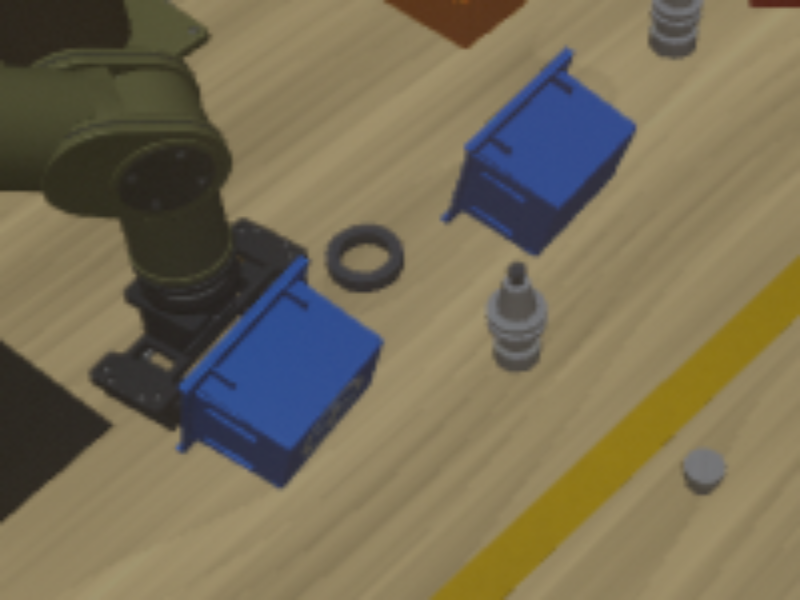

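{"op": "send_rows", "data": {"series": [{"dx": -4,"dy": 0,"dz": -1,"turn": 0,"grip": 1},{"dx": -4,"dy": 0,"dz": 0,"turn": 0,"grip": 1},{"dx": -5,"dy": 0,"dz": 0,"turn": 0,"grip": 1},{"dx": -5,"dy": 0,"dz": 0,"turn": 0,"grip": 1}]}}

```text
clock: 18.95
tool_pos: [0.441, -0.1726, 0.0024]
eef_rot: [-0.083, 0.997, 0.003, -0.005]
contact_force: [-2.1, -0.3, 0.8]
opening: 1.003
```

```bash
cat > chk.py <<'E'
from pose import *
import sys
s,yaw=st(); print(np.round(s['q'],3), np.round(s['eef_rot'],4))
p=snapshot('scene'); cv2.imwrite('pics/s%s.png'%sys.argv[1],cv2.resize(p['img'][150:310,150:350][:,:,::-1],None,fx=4,fy=3.75))
pose(p,-.165,float(sys.argv[2]),'R')
E
python3 chk.py 16 .5
```

```text
clk 18.95 tcp [ 0.441  -0.1726  0.0024] yaw -170.47 F [-2.1 -0.3  0.8] op 1.0
[ 0.905  1.262 -1.161  2.111  1.482  1.069  0.622] [-0.083   0.9965  0.0028 -0.0052]
R flange strip ctr [ 498.2 -166.3] size 27.4 146.7 yaw 10.76 -> foot [ 565.  -153.6] zmax 0.1321
R all>60 box [ 515.  -148.2] 115.3 164.7 20.86
```

View pics/s16.png

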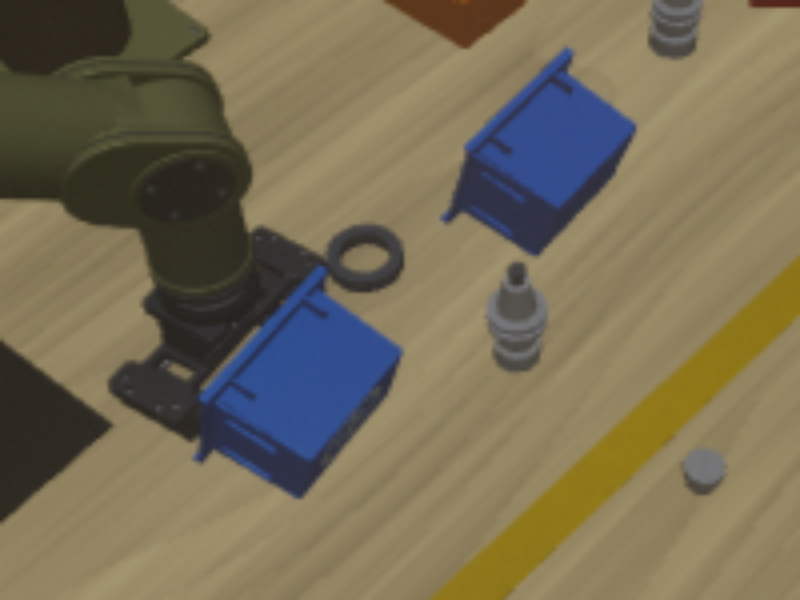

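{"op": "send_rows", "data": {"series": [{"dx": -8,"dy": 0,"dz": 0,"turn": 0,"grip": 1},{"dx": -9,"dy": 0,"dz": 0,"turn": 0.012,"grip": 1},{"dx": -9,"dy": 0,"dz": 0,"turn": 0.015,"grip": 1},{"dx": -9,"dy": 0,"dz": 0,"turn": 0.015,"grip": 1},{"dx": -9,"dy": 0,"dz": 0,"turn": 0.015,"grip": 1}]}}

```text
clock: 19.5
tool_pos: [0.4849, -0.1657, 0.0022]
eef_rot: [-0.054, 0.999, 0.003, -0.005]
contact_force: [-2.6, -0.4, 1.8]
opening: 0.996
```

```bash
python3 chk.py 17 .54
```

```text
clk 19.5 tcp [ 0.4849 -0.1657  0.0022] yaw -173.79 F [-2.6 -0.4  1.8] op 1.0
[ 0.855  1.272 -1.163  1.996  1.431  1.086  0.638] [-0.0542  0.9985  0.0028 -0.0052]
R flange strip ctr [ 541.3 -162.2] size 28.8 148.6 yaw 5.59 -> foot [ 609.  -155.6] zmax 0.1318
R all>60 box [ 560.9 -147.4] 114.3 160.5 16.95
```

View pics/s17.png

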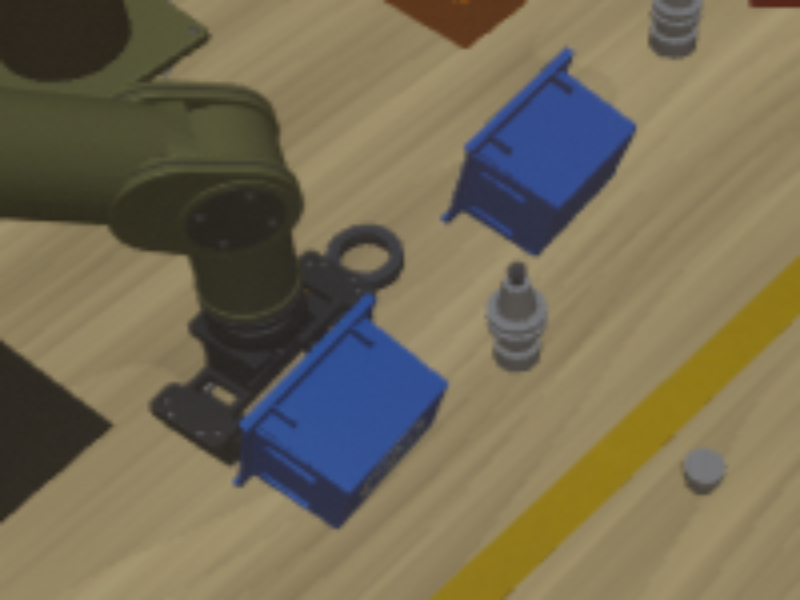

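{"op": "send_rows", "data": {"series": [{"dx": -9,"dy": 0,"dz": 0,"turn": 0.018,"grip": 1},{"dx": -9,"dy": 0,"dz": 0,"turn": 0.018,"grip": 1},{"dx": -9,"dy": 0,"dz": 0,"turn": 0.018,"grip": 1},{"dx": -9,"dy": 0,"dz": 0,"turn": 0.018,"grip": 1},{"dx": -9,"dy": 0,"dz": 0,"turn": 0.018,"grip": 1},{"dx": -9,"dy": 0,"dz": 0,"turn": 0.018,"grip": 1}]}}

```text
clock: 20.15
tool_pos: [0.5387, -0.1625, 0.0015]
eef_rot: [0.0, 1.0, 0.002, -0.005]
contact_force: [-3.2, -0.1, 3.5]
opening: 1.002
```

```bash
python3 chk.py 18 .6
```

```text
clk 20.15 tcp [ 0.5387 -0.1625  0.0015] yaw 180.0 F [-3.2 -0.1  3.5] op 1.0
[ 0.8    1.287 -1.161  1.846  1.372  1.113  0.634] [ 0.      1.      0.0024 -0.0054]
R flange strip ctr [ 595.4 -164. ] size 27.6 148.7 yaw 0.92 -> foot [ 663.4 -162.9] zmax 0.1326
R all>60 box [ 615.7 -154. ] 114.8 157.4 9.11
```

View pics/s18.png

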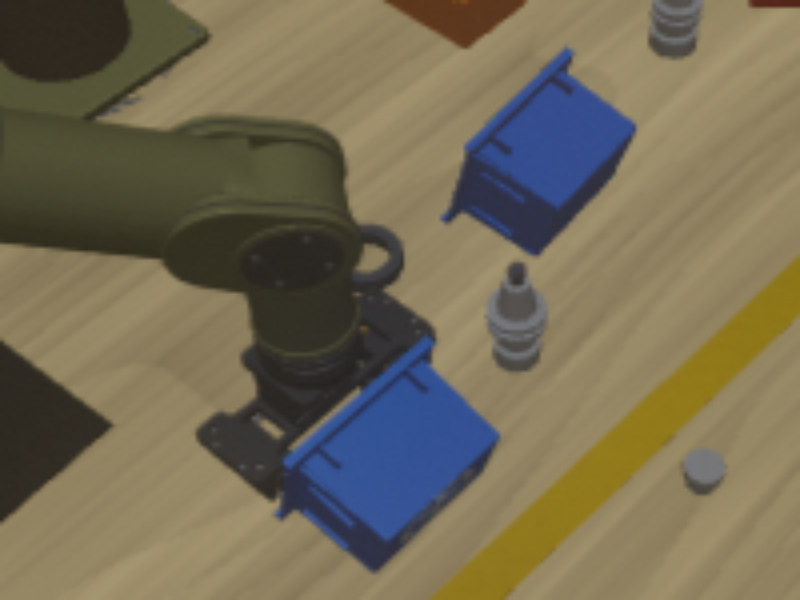

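{"op": "send_rows", "data": {"series": [{"dx": -8,"dy": 0,"dz": -1,"turn": 0.01,"grip": 1},{"dx": -8,"dy": 0,"dz": 0,"turn": 0.01,"grip": 1},{"dx": -8,"dy": 0,"dz": 0,"turn": 0.005,"grip": 1},{"dx": -8,"dy": 0,"dz": 0,"turn": 0,"grip": 1},{"dx": -6,"dy": 0,"dz": 0,"turn": 0,"grip": 1}]}}

```text
clock: 20.7
tool_pos: [0.5767, -0.1632, 0.002]
eef_rot: [0.012, 1.0, 0.002, -0.005]
contact_force: [-1.8, 0.1, 0.7]
opening: 1.0
```

```bash
cat > front.py <<'E'
from pose import *
import sys
# front: edges in scene view: bottom edge of underside (foot edge)
s,yaw=st()
p=snapshot('scene'); W=cloud(p); B=blue(p)&(abs(W[...,0]-.67)<.15)&(abs(W[...,1]+.165)<.13)
pose(p,-.165,.65,'R')
x0,y0=170,210
cv2.imwrite('pics/f%s.png'%sys.argv[1],cv2.resize(p['img'][y0:y0+110,x0:x0+145][:,:,::-1],None,fx=5.5,fy=5.4,interpolation=cv2.INTER_CUBIC))
E
python3 front.py 1
```

```text
clk 20.7 tcp [ 0.5767 -0.1632  0.002 ] yaw 178.63 F [-1.8  0.1  0.7] op 1.0
R flange strip ctr [ 633.7 -165.7] size 27.4 148.4 yaw -1.42 -> foot [ 701.7 -167.4] zmax 0.1331
R all>60 box [ 660.7 -160.8] 101.6 146.6 7.29
```

View pics/f1.png

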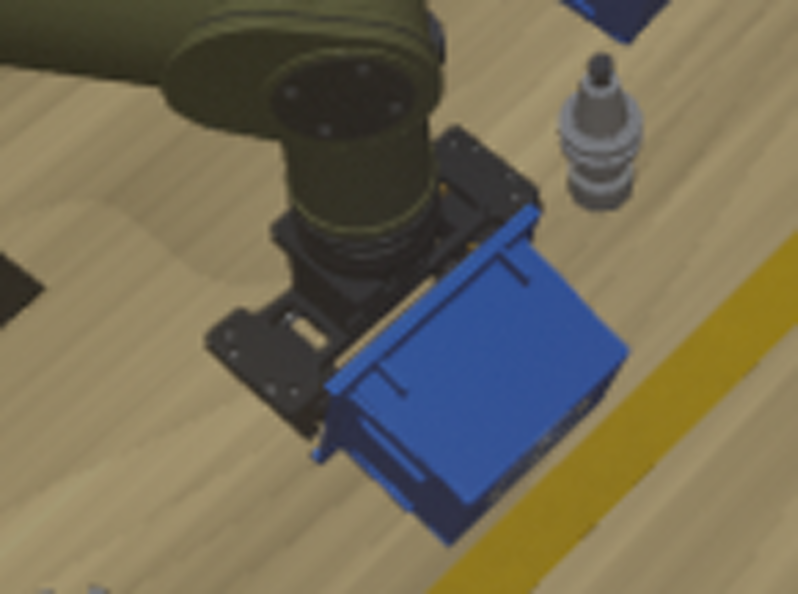

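Run:
```python
from h import *
p=np.load('scene0.npy',allow_pickle=True).item()
f=210/np.tan(np.radians(p['fov_y'])/2)
def ray(u,v,z=0):
    d=p['R'].T@np.array([(u-p['cx'])/f,(v-p['cy'])/f,1]); c=-p['R'].T@p['t']; return c+d*(z-c[2])/d[2]
for u,v in((447,547),(430,594),(540,594),(318,460)): print((u,v),ray(170+(u+.5)/5.5-.5,210+(v+.5)/5.4-.5).round(4))
```

```text
(447, 547) [ 0.6818 -0.2274  0.    ]
(430, 594) [ 0.6936 -0.2527  0.    ]
(540, 594) [ 0.7374 -0.2139  0.    ]
(318, 460) [ 0.5924 -0.2375  0.    ]
```

{"op": "send_rows", "data": {"series": [{"dx": -6,"dy": 0,"dz": 0,"turn": -0.002,"grip": 1},{"dx": -6,"dy": 0,"dz": 0,"turn": -0.002,"grip": 1},{"dx": -6,"dy": 0,"dz": 0,"turn": 0,"grip": 1},{"dx": -5,"dy": 0,"dz": 0,"turn": 0,"grip": 1},{"dx": -4,"dy": 0,"dz": 0,"turn": 0,"grip": 1},{"dx": -2,"dy": 0,"dz": 0,"turn": 0,"grip": 1},{"dx": 0,"dy": 0,"dz": 0,"turn": 0,"grip": 1}]}}

```text
clock: 21.45
tool_pos: [0.6054, -0.1636, 0.0018]
eef_rot: [0.01, 1.0, 0.002, -0.005]
contact_force: [-1.4, -0.2, 0.1]
opening: 1.002
```

```bash
python3 front.py 2
```

```text
clk 21.45 tcp [ 0.6054 -0.1636  0.0018] yaw 178.87 F [-1.4 -0.2  0.1] op 1.0
R flange strip ctr [ 662.4 -165.5] size 28.7 149.6 yaw -0.39 -> foot [ 730.4 -165.9] zmax 0.1319
R all>60 box [ 691.9 -165.9] 149.6 87.1 89.25
```

View pics/f2.png

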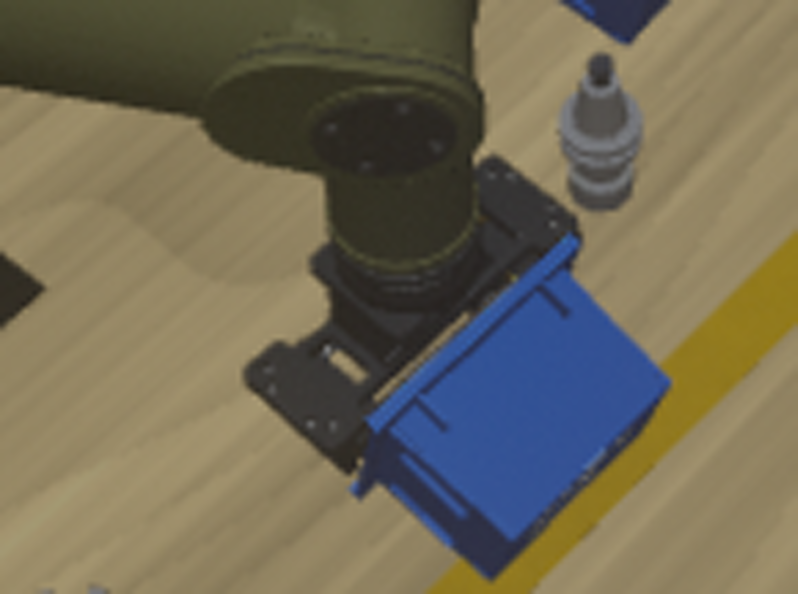

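{"op": "send_rows", "data": {"series": [{"dx": 3,"dy": 0,"dz": 0,"turn": 0,"grip": 1},{"dx": 12,"dy": 0,"dz": 0,"turn": 0,"grip": 1},{"dx": 25,"dy": 0,"dz": -1,"turn": 0,"grip": 1},{"dx": 30,"dy": 0,"dz": -2,"turn": 0,"grip": 1},{"dx": 10,"dy": 0,"dz": -25,"turn": 0,"grip": 1},{"dx": 0,"dy": 0,"dz": -40,"turn": 0,"grip": 1},{"dx": 0,"dy": 0,"dz": -40,"turn": 0,"grip": 1},{"dx": 0,"dy": 0,"dz": -40,"turn": 0,"grip": 1},{"dx": 0,"dy": 0,"dz": -40,"turn": 0,"grip": 1},{"dx": 0,"dy": 0,"dz": 0,"turn": 0,"grip": 1}]}}

```text
clock: 22.5
tool_pos: [0.5298, -0.1622, 0.1959]
eef_rot: [0.01, 1.0, 0.002, -0.001]
contact_force: [-0.3, 0.4, 0.4]
opening: 0.999
```

```bash
python3 front.py 3
python3 - <<'E'
from pose import *
p=snapshot('top'); save(p,'topF'); q=snapshot('scene'); save(q,'sceneF')
old=np.load('scene0.npy',allow_pickle=True).item()
W=cloud(q);W0=cloud(old)
for n,(x,y) in dict(mid=(.589,.002),ring=(.424,-.01),collet=(.782,0),hl=(.449,.39),cleaner=(.67,.395)).items():
    for w in(W0,W):
        m=(abs(w[...,0]-x)<.045)&(abs(w[...,1]-y)<.045)&(w[...,2]>.008); print(n,w[m].mean(0).round(4),m.sum())
pose(q,.15,.49,'L')
f=210/np.tan(np.radians(q['fov_y'])/2)
c=q['img'][240:340,190:340][:,:,::-1]; cv2.imwrite('pics/fin.png',cv2.resize(c,None,fx=5.3,fy=5.3,interpolation=cv2.INTER_CUBIC))
E
```

```text
clk 22.5 tcp [ 0.5298 -0.1622  0.1959] yaw 178.86 F [-0.3  0.4  0.4] op 1.0
R flange strip ctr [ 662.9 -166.1] size 27.9 147.7 yaw -1.68 -> foot [ 730.8 -168.1] zmax 0.1319
R all>60 box [ 692.2 -166.6] 147.7 86.5 88.96
mid [ 0.5952 -0.0039  0.0706] 304
mid [ 0.595  -0.0039  0.0705] 303
ring [ 0.4266 -0.0111  0.0169] 192
ring [ 0.4425 -0.0086  0.0159] 100
collet [ 0.783  -0.0016  0.0316] 100
collet [ 0.783  -0.0014  0.0313] 100
hl [0.4544 0.3844 0.0593] 254
hl [0.4545 0.3847 0.0591] 252
cleaner [0.6869 0.3892 0.0925] 668
cleaner [0.6867 0.3893 0.0927] 664
L flange strip ctr [473.7 146.6] size 25.9 145.8 yaw 5.28 -> foot [541.4 152.8] zmax 0.1333
L all>60 box [504.1 149.6] 86.5 145.9 5.68
```

View pics/sceneF.png

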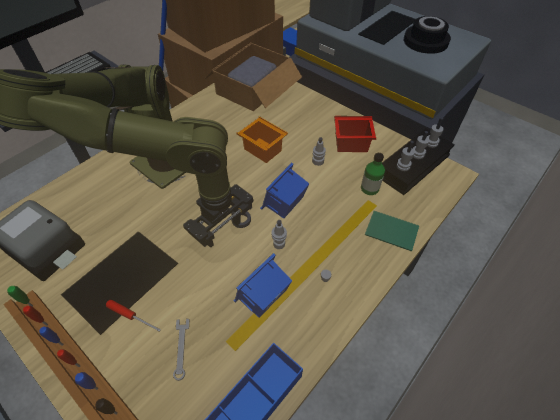

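View pics/fin.png

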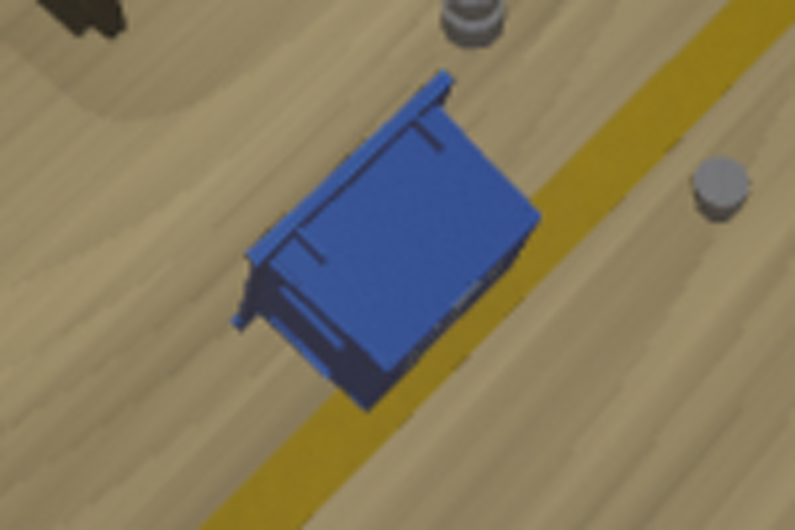

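View pics/topF.png

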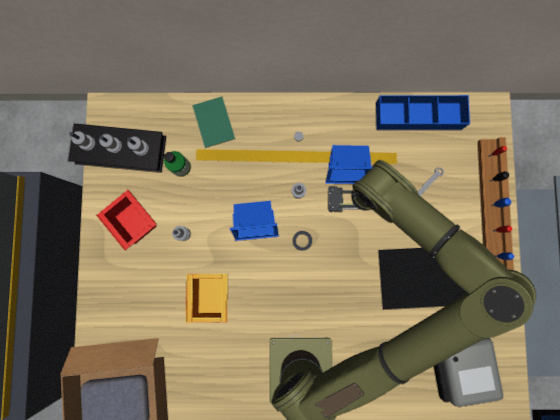

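Run:
```python
from h import *
p=np.load('scene0.npy',allow_pickle=True).item()
f=210/np.tan(np.radians(p['fov_y'])/2)
u,v=190+367.5/5.3-.5,240+411/5.3-.5
d=p['R'].T@np.array([(u-p['cx'])/f,(v-p['cy'])/f,1]); c=-p['R'].T@p['t']; print((c-d*c[2]/d[2]).round(4))
print(finish_job())
```

```text
[ 0.7126 -0.2256 -0.    ]
the job is handed in; nothing more can be done
None
```

I tipped both crates onto their near ends with the shut fingertips, then pushed the stamped one to the dispatch line. The right-hand crate turned out to be the stamped one. I pushed it low on the lip with the open fingers, turning it gradually, until it stood on the tape. The job is handed in, at about 22.5 s on the robot's clock.

**Last checks:**
- **Stamped crate:** it stands on end with its top edge about 132 mm up. The visible bottom corner measured x = 0.7126 m, against a tape centre of about 0.712 m there.
- **Squareness:** two fits of the crate gave a yaw of about -1.0° and -1.7°. The tape lies at about -1.2°, so it is square within roughly half a degree.
- **Plain crate:** it stands where it was tipped, with its bottom edge at about x = 0.53 m, well short of the line.
- **Other things:** the two holders, the collet and the cleaner measured within 0.3 mm of their start positions. The setting ring was partly hidden behind the gripper in the scene view, so its numbers disagreed, but the top view shows it unmoved. I checked the screwdriver and spanner by eye only, in the scene view, and both look unmoved.
- **Forces:** I read them only at the end of each move: at most about 18 N while tipping and about 5 N while pushing. The gripper was clear of everything at hand-in.

**One problem on the way:** my first approach for the push stopped 24 mm above the bench at a wrist joint limit. I lifted and turned the gripper by half a turn, and the push then worked from that side.

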